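Clip the connecting pipes into the test fixture and pull-test them

ROBOT

A 7-joint arm with a two-finger parallel gripper is mounted at the origin on the work surface. World frame = base frame: x ahead of the robot, y to its left, z up, the work surface at z = 0. Lengths are in m, angles in rad, forces in N, time in s.
With the tool pointing down it reaches from about 0.4 to 0.925 m from the base axis. Payload 5.6 kg.
Tool frame: the origin (TCP) lies on the centre line of the jaws, within the pads' length; the fingertips stand 19 mm ahead of it and the grasp point (between the pads) is the TCP; z points along the fingers, y is the line along which they close (so a half turn about z gives the same grasp; the last joint's range is limited). The gripper opens to 85 mm and grips with 20 to 120 N. Pads are 22 mm wide; open, the fingers measure 114 mm over their backs; the gripper's body (76 mm by 85 mm) begins 54 mm behind the grasp point. The pads swing forward as they close: fully open they stand 13 mm farther back than shut.
Start: joints at [-1.275, 0.468, -0.012, 1.603, 0.006, 1.071, -0.056], TCP at [0.216, 0.613, 0.216] pointing down, gripper open.
Joint ranges: [-2.53, 2.53], [-0.31, 2.02], [-1.57, 1.55], [0.28, 2.44], [-1.29, 4.43], [0.15, 1.84], [-2.92, 2.92]. Speed limits (rad/s): [2.57, 2.57, 3.14, 3.14, 3.14, 3.14, 3.14].

INTERFACE

Orientations are given as a rotation vector (axis times angle).
In Python, from plant import bot gives the robot as it stands. The module is installed in compiled form; this text tells all that it offers.
- The arm moves only by the shell command python3 -m handwheel 'ROWS'. ROWS is JSON, a list of rows, each an object with "xyz": the shift along the tool's x, y, z in mm, a list of three; "turn": the turn about the tool's z in rad; "jaw": the gripper command: -1 is fully open, 1 is shut, values between are in proportion. A call has 1 to 10 rows; each row shifts and turns the commanded pose from where the row before left it, along the tool's axes as they then stand; what a row does not reach is not made up. A row lasts 1/10 s, in which the tool goes at most 50 mm and 8.59 degrees, less where a joint would pass 70% of its speed; a pose out of reach is approached as far as the arm can. A call with a gripper value outside its range is refused whole. The fingers move at their own pace and stop on an object; the grip force is fixed at half the most. Time passes only in rows, so rows that do not move let the fingers close. It gives the time, the measured TCP pose, the force, the opening and the grip force at its end, in the units of the state.
- bot.state(): the state, without advancing time (a new reading comes with each control period).
- bot.camera(name): name is "side" or "top"; returns a dict with "image" (384x512x3 uint8, red, green, blue), "fx", "fy", "cx", "cy" (pixels), "D" ([k1, k2, p1, p2, k3] as OpenCV has them; the pictures are not rectified), "position" and "attitude" of the camera in the world. Camera axes: x right, y up, looking along -z (the intrinsics and any distortion apply to the point x, -y, -z); pixel columns grow to the right and rows downward; lengths in m; the calibration is good to about 2 mm. A picture is of the moment at which its call begins. There is no depth.
- bot.job_done(): hands the job in; it is judged then, once.
The state is a dict: "time_s": time; "joints": joint angles; "dq": joint speeds; "joint_efforts": joint torques, N m; "tool_pos": TCP position; "ee_rot": TCP orientation; "ft_force": force on the tool from outside, world axes, zero at the start; "moment": the same for the moment, N m; "gripper_width": finger opening in m; "gripper_force": force on a finger pad.
Only numpy, scipy, OpenCV 4.12 (cv2) and the standard library are available. Lean on these libraries where they do the work, as an engineer would, in place of code of your own. Each camera call takes 0.05 s, during which the arm holds its last target. There are 200 camera calls.

TASK

Take the red master pipe out of the clips and lay it down in its red tray, and snap every steel pipe from the mat fully home into the row of spring clips, one to a place, any order. Then pull the gauge's black grip until the whole green ring is out of the barrel, never so far that the red ring shows, hold it there for two seconds and ease it back home under control rather than letting it fly back. All steel pipes must be fully home in their clips during the pull and afterwards, and the other tools and things on the bench must be left where they are.

Things in the scene. Friction and masses are not known exactly. Their poses are not given: they have to be found in the camera images.
- fixture: Fixed aluminium plate 300 x 260 x 20 mm with five pairs of black spring clips, a sliding pull yoke and a gauge. Origin on the bench under the middle of the clip row; x along the row, y along a clipped pipe. Gauge handle on the -y side. Yoke: blue bar, inner face at y = 78 mm, top 61 mm high; 10 mm rods at x = +-130 mm, 46 mm up. Carry handles at x = +-100, y = -125 mm, 48 mm high.
- clip1 (a point): Clip place 1 of 5 (46 mm apart along fixture x): centre of a pipe fully home, 46 mm above the bench, 26 above the plate. The pipe lies along fixture y and is pushed straight down into two clips at y = +-41 mm, each 16 mm long (66 mm free between for fingers; nuts go outside, 5 mm play each way). Mouth 21 mm wide, 15 mm above this point; snaps in the last 10 mm; 10 to 25 N to push in or pull out.
- clip2 (a point): Clip place 2 of 5: centre of a pipe fully home in it, as clip1.
- clip3 (a point): Clip place 3 of 5: centre of a pipe fully home in it, as clip1.
- clip4 (a point): Clip place 4 of 5: centre of a pipe fully home in it, as clip1.
- clip5 (a point): Clip place 5 of 5: centre of a pipe fully home in it, as clip1.
- yoke (a joint): Draw of the pull yoke along fixture -y, m: 0 home, 0.030 at its stop. A weak spring (about 1 N) brings it home. Its blue bar meets the pipe ends and draws the pipes until their nuts bear on the clips, after at most 13 mm; then it goes no farther and the gauge spring is loaded.
- gauge (a joint): Reading of the pull gauge, m: how far the handle and its rod are drawn out of the grey barrel (30 mm thick, carried on the yoke): 0 home, 0.036 at the stop. Spring 350 N/m with 1.4 N preload. The green ring on the rod (20 mm thick, 10 mm long) is wholly out of the barrel from 0.022; the red ring begins to show at 0.030.
- gauge_grip (a point): Middle of the gauge's black pull grip, 46 mm above the bench, 47 mm from the barrel's mouth when home, free at both sides and below: a flat-sided waist 22 mm wide (fixture x), 24 mm high and 34 mm long (y) between two round flanges 34 mm across and 5 mm thick. Moves towards fixture -y by yoke plus gauge. Axes as the fixture.
- pipe1: Steel connecting pipe, straight, 12 mm thick and 140 mm long, with a brass hexagon nut (20 mm across flats, 16 mm long) at each end, so 108 mm of bare tube between nuts; about 90 g. Origin in its middle on its axis (10 mm above what it lies on), y along the pipe; it may roll about y. Both ends alike. Lies on the black mat or is absent.
- pipe2: Another such pipe, as pipe1; may be absent.
- pipe3: Another such pipe, as pipe1; may be absent.
- pipe4: Another such pipe, as pipe1; may be absent.
- pipe5: Another such pipe, as pipe1; may be absent.
- master: The red master pipe: same shape and size as the steel pipes, painted red all over. Starts clipped into one of the clip places. Origin in its middle on its axis, y along it.
- tray: Red open tray for the master, fixed, 200 x 110 mm outside, walls 4 mm thick and 22 mm high, grey felt on the floor (floor 4 mm above the bench). Origin on the bench under its centre, x along its long side.
- mat: Black rubber mat 340 x 210 mm, 3 mm thick, fixed, on which the steel pipes lie. Origin under its centre.
- screwdriver: Not part of the job: yellow screwdriver 190 mm long, lying; origin in its middle on the bench.
- star_knob: Not part of the job: black knob 44 mm across and 32 mm high, standing; origin under its centre.
- marker: Not part of the job: white paint marker 18 mm thick and 125 mm high, standing; origin under its centre.
- spray: Not part of the job: white spray bottle 52 mm thick and 150 mm high, standing; origin under its centre.
- pom_block: Not part of the job: white plastic block 36 x 50 x 24 mm; origin under its centre.
- wrench: Not part of the job: ring spanner 150 mm long, 6 mm thick, lying; origin under its centre.
Things that resemble listed ones, but are neither listed nor needed, are in the scene too. Leave any purple or turquoise look-alike of the pipe5 alone.

How it is judged:
On the way, in this order (a step that is already met when the one before it is completed fails the run):
1. the red master lies in its tray and every steel pipe is fully home in the clips (x of master in the frame of tray between -0.05 and 0.05 m and y of master in the frame of tray between -0.045 and 0.045 m and z of master in the frame of tray below 0.02 m and angle between master's own y axis and vertical above 1.5 rad and z of pipe1 in the frame of fixture between 0.043 and 0.0495 m and y of pipe1 in the frame of fixture between -0.012 and 0.012 m and x of pipe1 in the frame of fixture between -0.1 and 0.1 m and angle between the y axis of each of pipe1, pipe2, pipe3, pipe4, pipe5 and the y axis of fixture, either way round below 0.07 rad and z of pipe2 in the frame of fixture between 0.043 and 0.0495 m and y of pipe2 in the frame of fixture between -0.012 and 0.012 m and x of pipe2 in the frame of fixture between -0.1 and 0.1 m and z of pipe3 in the frame of fixture between 0.043 and 0.0495 m and y of pipe3 in the frame of fixture between -0.012 and 0.012 m and x of pipe3 in the frame of fixture between -0.1 and 0.1 m and z of pipe4 in the frame of fixture between 0.043 and 0.0495 m and y of pipe4 in the frame of fixture between -0.012 and 0.012 m and x of pipe4 in the frame of fixture between -0.1 and 0.1 m and z of pipe5 in the frame of fixture between 0.043 and 0.0495 m and y of pipe5 in the frame of fixture between -0.012 and 0.012 m and x of pipe5 in the frame of fixture between -0.1 and 0.1 m and value of joint gauge below 0.005 m), for 0.3 s.
2. with the pipes clipped, the gauge is drawn until the green ring is wholly out and held there (z of pipe1 in the frame of fixture between 0.043 and 0.0495 m and y of pipe1 in the frame of fixture between -0.012 and 0.012 m and x of pipe1 in the frame of fixture between -0.1 and 0.1 m and angle between the y axis of each of pipe1, pipe2, pipe3, pipe4, pipe5 and the y axis of fixture, either way round below 0.07 rad and z of pipe2 in the frame of fixture between 0.043 and 0.0495 m and y of pipe2 in the frame of fixture between -0.012 and 0.012 m and x of pipe2 in the frame of fixture between -0.1 and 0.1 m and z of pipe3 in the frame of fixture between 0.043 and 0.0495 m and y of pipe3 in the frame of fixture between -0.012 and 0.012 m and x of pipe3 in the frame of fixture between -0.1 and 0.1 m and z of pipe4 in the frame of fixture between 0.043 and 0.0495 m and y of pipe4 in the frame of fixture between -0.012 and 0.012 m and x of pipe4 in the frame of fixture between -0.1 and 0.1 m and z of pipe5 in the frame of fixture between 0.043 and 0.0495 m and y of pipe5 in the frame of fixture between -0.012 and 0.012 m and x of pipe5 in the frame of fixture between -0.1 and 0.1 m and value of joint gauge between 0.0215 and 0.031 m), for 1.8 s.
At the end, for the whole second after the job is handed in: Every steel pipe present lies fully home in a clip place (axis within about 3 mm of the seat height, within 12 mm of the middle lengthwise, parallel to the clips within 4 degrees), the red master lies flat in its tray, gauge and yoke are back home (within 3 and 5 mm), all at rest and released (x of master in the frame of tray between -0.05 and 0.05 m and y of master in the frame of tray between -0.045 and 0.045 m and z of master in the frame of tray below 0.02 m and angle between master's own y axis and vertical above 1.5 rad and z of pipe1 in the frame of fixture between 0.043 and 0.0495 m and y of pipe1 in the frame of fixture between -0.012 and 0.012 m and x of pipe1 in the frame of fixture between -0.1 and 0.1 m and angle between the y axis of each of pipe1, pipe2, pipe3, pipe4, pipe5 and the y axis of fixture, either way round below 0.07 rad and z of pipe2 in the frame of fixture between 0.043 and 0.0495 m and y of pipe2 in the frame of fixture between -0.012 and 0.012 m and x of pipe2 in the frame of fixture between -0.1 and 0.1 m and z of pipe3 in the frame of fixture between 0.043 and 0.0495 m and y of pipe3 in the frame of fixture between -0.012 and 0.012 m and x of pipe3 in the frame of fixture between -0.1 and 0.1 m and z of pipe4 in the frame of fixture between 0.043 and 0.0495 m and y of pipe4 in the frame of fixture between -0.012 and 0.012 m and x of pipe4 in the frame of fixture between -0.1 and 0.1 m and z of pipe5 in the frame of fixture between 0.043 and 0.0495 m and y of pipe5 in the frame of fixture between -0.012 and 0.012 m and x of pipe5 in the frame of fixture between -0.1 and 0.1 m and value of joint gauge below 0.003 m and value of joint yoke below 0.005 m and linear speed of each of master, pipe1, pipe2, pipe3, pipe4, pipe5 below 0.02 m/s); the robot touches nothing.
It fails at once if the gauge is drawn so far that the red ring shows (beyond 31 mm) (value of joint gauge above 0.0315 m).
It fails at once if the gauge handle is let fly back (faster than 0.3 m/s) (velocity of joint gauge below -0.3 m/s).
It fails at once if another thing on the bench is moved more than 3 cm (distance of any of screwdriver, star_knob, marker, spray, pom_block, wrench from where it was at the start of the episode above 0.03 m).
Of pipe1, pipe2, pipe3, pipe4, pipe5 only 3 to 5 are there at a start; the rules pass over those that are not, and their reading is None.
At some moment in a run one of pipe1, pipe2, pipe3, pipe4, pipe5 may be knocked a few centimetres aside while the robot is not near it.
It also fails if it takes over 210 s, if anything falls off the work surface, if the arm or the gripper's body presses on something with over 40 N, if the wrist force passes 120 N, or if a joint passes its speed limit or range.

## Working session

There is one attempt and no reset: what is moved stays moved. The work goes in short steps, Python scripts to look and compute and a shell command to move; the robot and the scene stay as the last step left them, time stands still between calls to the robot, and variables do not carry over. Pictures are saved under pics/ and viewed, at most 17 in all, crops included, and the job is handed in when it is done.

```bash
mkdir -p pics
python3 - <<'E'
from plant import bot
import cv2,numpy as np
for n in("top","side"):
    c=bot.camera(n); cv2.imwrite(f"pics/{n}0.png",c["image"][:,:,::-1])
    print(n,{k:v for k,v in c.items() if k!="image"})
s=bot.state();print(s)
E
```

```text
top {'fx': 471.80396461675736, 'fy': 471.80396461675736, 'cx': 255.34999901696082, 'cy': 189.45583335775692, 'D': array([-0.03960435,  0.        ,  0.        ,  0.        ,  0.        ]), 'position': array([0.39237918, 0.04968328, 1.69249982]), 'attitude': array([ 0.0647298 , -0.06108465, -1.56792058])}
side {'fx': 376.7628256740747, 'fy': 376.7628256740747, 'cx': 257.1491402225037, 'cy': 185.31943853259315, 'D': array([0.00344938, 0.        , 0.        , 0.        , 0.        ]), 'position': array([0.15775083, 1.01155313, 0.74945583]), 'attitude': array([ 0.21345074, -1.3415684 , -2.47024306])}
{'time_s': 0.1, 'joints': array([-1.27499816,  0.46827142, -0.011599  ,  1.60351889,  0.00600158,
        1.0714154 , -0.0563463 ]), 'dq': array([ 0.00047252, -0.00164362, -0.00109873, -0.00262178,  0.00089515,
        0.00064459, -0.00064044]), 'joint_efforts': array([ 9.95382652e-04, -5.33519840e+01,  2.14713922e-02, -2.51968396e+01,
        1.15176055e-02,  4.26606392e-03,  5.07984012e-06]), 'tool_pos': array([0.21592278, 0.6125348 , 0.21495032]), 'ee_rot': array([-5.29791664e-01, -3.09644654e+00,  2.46863024e-03]), 'ft_force': array([ 0.02396329, -0.11917781, -0.12744292]), 'moment': array([-0.0051512 , -0.02454116, -0.03518327]), 'gripper_force': 0.0, 'gripper_width': 0.08574202416571201}
```

View pics/top0.png

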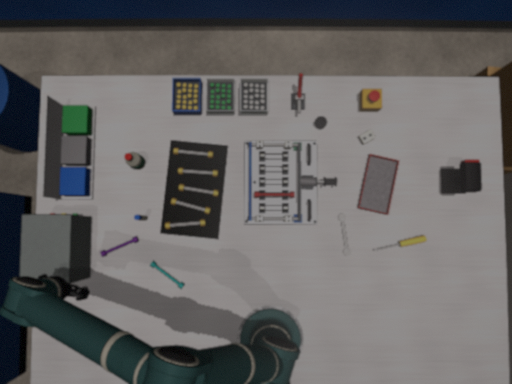

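View pics/side0.png

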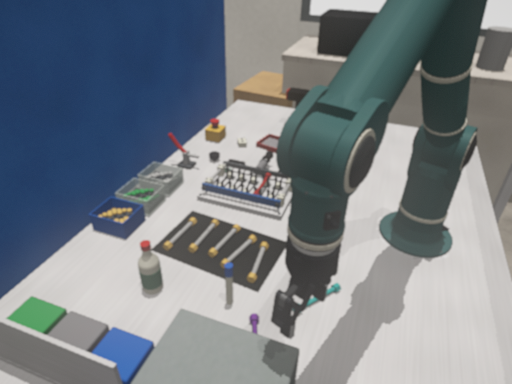

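Top view: five brass-nutted steel pipes lie on the mat at about (192,153), (198,172), (198,190), (190,207) and (185,225). Look-alikes to leave alone are purple (120,246) and turquoise (167,274). The red master is clipped at (273,195). The grip is at about (325,182), the tray at (378,184), and the yoke's blue bar at (249,182). In the side view the pipes are at about (181,233) to (259,261), and the master is at (263,183).

```bash
cat > h.py <<'E'
from plant import bot
import cv2,numpy as np
from scipy.spatial.transform import Rotation as R
def K(c): return np.array([[c["fx"],0,c["cx"]],[0,c["fy"],c["cy"]],[0,0,1]])
def ray(c,uv):
    p=cv2.undistortPoints(np.array(uv,float).reshape(-1,1,2),K(c),c["D"]).reshape(-1,2)
    d=np.c_[p[:,0],-p[:,1],-np.ones(len(p))]
    return R.from_rotvec(c["attitude"]).apply(d)
def plane(c,uv,z):
    d=ray(c,uv); o=c["position"]; return o+d*((z-o[2])/d[:,2])[:,None]
def proj(c,P):
    q=R.from_rotvec(c["attitude"]).inv().apply(np.atleast_2d(P)-c["position"])*[1,-1,-1]
    return cv2.projectPoints(q,np.zeros(3),np.zeros(3),K(c),c["D"])[0].reshape(-1,2)
def tri(c1,u1,c2,u2):   # nearest point of two rays, and their gap
    a,b=ray(c1,u1)[0],ray(c2,u2)[0]; o=c2["position"]-c1["position"]
    t=np.linalg.lstsq(np.c_[a,-b],o,rcond=None)[0]
    p,q=c1["position"]+t[0]*a,c2["position"]+t[1]*b
    return (p+q)/2,np.linalg.norm(p-q)
def blobs(m,amin):
    n,l,s,c=cv2.connectedComponentsWithStats(m.astype(np.uint8))
    return [(c[i],s[i]) for i in range(1,n) if s[i,4]>=amin]
def hsv(c): return cv2.cvtColor(c["image"],cv2.COLOR_RGB2HSV).astype(int).transpose(2,0,1)
def crop(c,x0,y0,x1,y1,k,name):
    cv2.imwrite(name,cv2.resize(c["image"][y0:y1,x0:x1,::-1],None,fx=k,fy=k,interpolation=cv2.INTER_CUBIC))
def go(x,y,psi):  # psi: world angle wanted of tool y (mod pi); z apart
    s=bot.state(); M=R.from_rotvec(s["ee_rot"]).as_matrix()
    now=np.arctan2(M[1,1],M[0,1]); d=(psi-now+np.pi/2)%np.pi-np.pi/2
    M=R.from_rotvec([0,0,d]).as_matrix()@M
    v=M.T@(np.array([x,y,s["tool_pos"][2]])-s["tool_pos"])*1000
    print("turn %.3f then x %.1f y %.1f mm | z now %.1f w %.1f F"%(-d,v[0],v[1],s["tool_pos"][2]*1e3,s["gripper_width"]*1e3),s["ft_force"].round(1),"j7 %.2f t %.1f"%(s["joints"][6],s["time_s"]))
E
python3 - <<'E'
from h import *
t=bot.camera("top");s=bot.camera("side")
crop(t,155,130,405,240,3,"pics/t1.png"); crop(s,150,110,310,290,3,"pics/s1.png")
for n,c,r in(("top",t,(150,130,240,245)),("side",s,(150,200,290,290))):
    h,sa,v=hsv(c); print(n)
    m=(h>12)&(h<32)&(sa>90)&(v>70); k=np.zeros_like(m); k[r[1]:r[3],r[0]:r[2]]=1
    for b,st in blobs(m&k,4): print(b.round(1),st[4])
    m=((h<8)|(h>172))&(sa>110)&(v>50)
    print("red",[(b.round(1),st.tolist()) for b,st in blobs(m,12)])
    m=(h>98)&(h<125)&(sa>70)
    print("blue",[(b.round(1),st.tolist()) for b,st in blobs(m,30) if st[4]<400])
E
```

```text
top
[175.3 150.3] 31
[210.1 153.8] 34
[179.8 170.2] 34
[215.  172.7] 32
[180.6 186.9] 34
[215.6 192.6] 31
[173.2 200.8] 33
[207.2 210. ] 33
[202.2 222.2] 36
[167.1 225. ] 33
red [(array([299.5,  85.4]), [298, 74, 4, 23, 48]), (array([373.6,  95.6]), [369, 91, 10, 10, 83]), (array([128.2, 156.7]), [125, 154, 7, 7, 40]), (array([471.5, 161. ]), [465, 160, 14, 3, 40]), (array([272.7, 194.2]), [255, 192, 39, 5, 93])]
blue [(array([186.7,  97.5]), [173, 78, 29, 36, 274]), (array([249.5, 181.4]), [249, 143, 2, 77, 152])]
side
[192.9 219.5] 33
[215.3 221.4] 28
[236.6 227. ] 25
[252.7 237.3] 40
[167.6 244.5] 47
[264.3 244. ] 42
[192.6 247.1] 56
[212.5 251.6] 56
[223.3 261.2] 29
[251.7 276.7] 66
red [(array([213.9, 120.9]), [210, 119, 8, 5, 30]), (array([175.2, 141.4]), [169, 133, 15, 18, 67]), (array([262.7, 182.2]), [255, 173, 15, 21, 56]), (array([144.7, 244. ]), [141, 241, 8, 7, 46])]
blue [(array([243.2, 192.9]), [203, 183, 77, 20, 178]), (array([228.5, 268.6]), [224, 262, 10, 15, 99])]
```

View pics/t1.png

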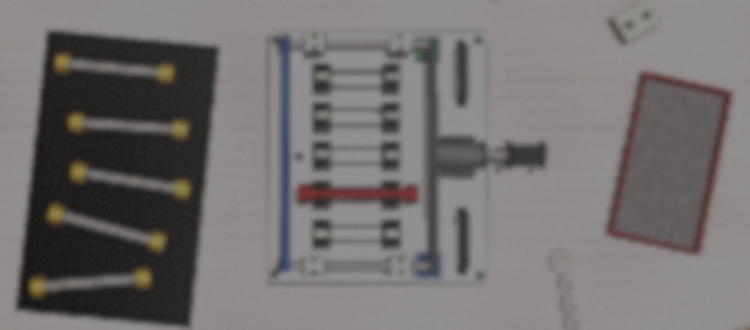

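View pics/s1.png

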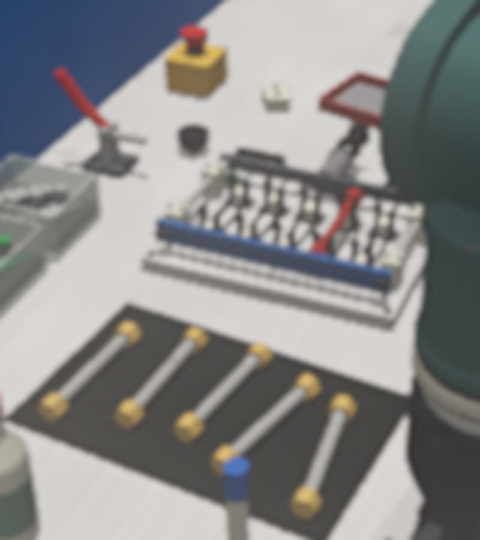

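The crops confirm five steel pipes on the mat, with the red master in the second clip row from the robot: top crop rows at y≈77/117/155/193/233, i.e. full-image rows 155.7, 169, 181.7, 194.3 and 207.7. The grip is at about crop (525,154), full image (330,181). The tray is at (378,184), with corners at crop (644,74), (730,93), (697,250) and (610,234).

Run:
```python
from h import *
t=bot.camera("top");s=bot.camera("side")
T=[[(175.3,150.3),(210.1,153.8)],[(179.8,170.2),(215,172.7)],[(180.6,186.9),(215.6,192.6)],[(173.2,200.8),(207.2,210)],[(167.1,225),(202.2,222.2)]]
S=[[(167.6,244.5),(192.9,219.5)],[(192.6,247.1),(215.3,221.4)],[(212.5,251.6),(236.6,227)],[(223.3,261.2),(252.7,237.3)],[(251.7,276.7),(264.3,244)]]
for a,b in zip(T,S):
    e=[tri(t,p,s,q) for p,q in zip(a,b)]
    P=plane(t,a,.013); d=P[1]-P[0]
    print("tri z",[(p[2]*1e3).round(1) for p,g in e],"gap",[round(g*1e3,1) for p,g in e],"mid3",((e[0][0]+e[1][0])/2).round(4),"plane mid",P.mean(0)[:2].round(4),"L %.3f ang %.3f"%(np.hypot(*d[:2]),np.arctan2(-d[1],-d[0])))
p,g=tri(t,(272.7,194.2),s,(262.7,182.2));print("master",p.round(4),g.round(4),plane(t,(272.7,194.2),.046).round(4))
h,sa,v=hsv(t)
m=(v<62); k=np.zeros_like(m); k[145:215,256:292]=1
cl=[(b,st[4]) for b,st in blobs(m&k,6)]
for b,a in cl: print("clip",b.round(1),a,plane(t,b,.045)[0].round(4))
m=(h>98)&(h<125)&(sa>70); k[:]=0;k[140:225,245:254]=1
ys,xs=np.nonzero(m&k); f=cv2.fitLine(np.c_[xs,ys].astype(np.float32),cv2.DIST_L2,0,.01,.01).ravel()
e=[f[2:]+f[:2]*((y-f[3])/f[1]) for y in (ys.min()-.5,ys.max()+.5)]
P=plane(t,e,.061);print("bar",np.round(e,1).tolist(),P.round(4)[:,:2],np.hypot(*(P[1]-P[0])[:2]),"ang",np.arctan2(*(P[0]-P[1])[:2][::-1]))
m=(v<60);k[:]=0;k[172:192,322:342]=1
print("grip",[(b,st,plane(t,b,.05)) for b,st in blobs(m&k,15)])
m=((h<10)|(h>170))&(sa>60);k[:]=0;k[145:222,350:405]=1
ys,xs=np.nonzero(m&k);r=cv2.minAreaRect(np.c_[xs,ys].astype(np.float32));b=cv2.boxPoints(r);P=plane(t,b,.022)[:,:2]
print("tray",r,P.round(3).tolist(),P.mean(0),np.linalg.norm(P-np.roll(P,1,0),axis=1))
```

```text
tri z [np.float64(15.7), np.float64(17.7)] gap [np.float64(5.8), np.float64(5.9)] mid3 [0.6586 0.2778 0.0167] plane mid [0.6619 0.2795] L 0.126 ang 1.471
tri z [np.float64(15.5), np.float64(17.1)] gap [np.float64(4.6), np.float64(5.7)] mid3 [0.5888 0.2603 0.0163] plane mid [0.5916 0.2617] L 0.127 ang 1.501
tri z [np.float64(15.9), np.float64(14.7)] gap [np.float64(5.0), np.float64(4.8)] mid3 [0.5233 0.2572 0.0153] plane mid [0.5258 0.2584] L 0.127 ang 1.411
tri z [np.float64(19.7), np.float64(17.4)] gap [np.float64(0.1), np.float64(6.0)] mid3 [0.468  0.2847 0.0186] plane mid [0.4698 0.286 ] L 0.126 ang 1.310
tri z [np.float64(15.4), np.float64(20.0)] gap [np.float64(4.3), np.float64(4.8)] mid3 [0.4027 0.3036 0.0177] plane mid [0.405  0.3049] L 0.125 ang 1.653
master [ 0.5038 -0.0076  0.0587] 0.007 [[ 0.508  -0.0071  0.046 ]]
clip [261.5 158.3] 6 [0.6347 0.0322 0.045 ]
clip [284.3 158.4] 7 [ 0.6345 -0.0481  0.045 ]
clip [261.5 171.3] 6 [0.5886 0.0322 0.045 ]
clip [284.3 171.4] 7 [ 0.5884 -0.0479  0.045 ]
clip [261.5 197. ] 6 [0.4982 0.0321 0.045 ]
bar [[249.5, 142.5], [249.5, 219.5]] [[0.6881 0.0743]
 [0.4193 0.0736]] 0.2688592749187027 ang 0.002615619677201116
grip [(array([329.51162791, 181.39534884]), array([324, 179,  12,   5,  43], dtype=int32), array([[ 0.55304139, -0.20584237,  0.05      ]]))]
tray ((378.0926818847656, 183.73414611816406), (30.66109275817871, 55.175994873046875), 12.094757080078125) [[0.463, -0.308], [0.656, -0.353], [0.633, -0.46], [0.44, -0.414]] [ 0.54825129 -0.38379085] [0.10878647 0.19834918 0.1098574  0.19838538]
```

Heights triangulate to 15–18 mm for the nuts (nominal 13), with a consistent bias of about 3 mm. The fixture origin comes out at about (0.554, -0.008) with angle near 0, and the tray, bar and pipe sizes agree. First I go to the master.

```bash
python3 -c "
from h import *
go(.508,-.008,.002)"
```

```text
turn 1.230 then x -621.4 y 290.7 mm | z now 215.5 w 85.6 F [ 0.5 -0.1 -0.2] j7 -0.06 t 0.3
```

```bash
python3 -m handwheel '[{"xyz":[0,0,0],"turn":0.137,"jaw":0.2},{"xyz":[0,0,0],"turn":0.137,"jaw":0.2},{"xyz":[0,0,0],"turn":0.137,"jaw":0.2},{"xyz":[0,0,0],"turn":0.137,"jaw":0.2},{"xyz":[0,0,0],"turn":0.137,"jaw":0.2},{"xyz":[0,0,0],"turn":0.137,"jaw":0.2},{"xyz":[0,0,0],"turn":0.137,"jaw":0.2},{"xyz":[0,0,0],"turn":0.137,"jaw":0.2},{"xyz":[0,0,0],"turn":0.134,"jaw":0.2}]' | tail -c 300
python3 -m handwheel '[{"xyz":[-36,17,0],"turn":0,"jaw":0.2},{"xyz":[-36,17,0],"turn":0,"jaw":0.2},{"xyz":[-36,17,0],"turn":0,"jaw":0.2},{"xyz":[-36,17,0],"turn":0,"jaw":0.2},{"xyz":[-36,17,0],"turn":0,"jaw":0.2},{"xyz":[-36,17,0],"turn":0,"jaw":0.2},{"xyz":[-36,17,0],"turn":0,"jaw":0.2},{"xyz":[-36,17,0],"turn":0,"jaw":0.2},{"xyz":[-36,17,0],"turn":0,"jaw":0.2}]' | tail -c 300
python3 -m handwheel '[{"xyz":[-36,17,5],"turn":0,"jaw":0.2},{"xyz":[-36,17,5],"turn":0,"jaw":0.2},{"xyz":[-36,17,5],"turn":0,"jaw":0.2},{"xyz":[-36,17,5],"turn":0,"jaw":0.2},{"xyz":[-36,17,5],"turn":0,"jaw":0.2},{"xyz":[-36,17,5],"turn":0,"jaw":0.2},{"xyz":[-36,17,10],"turn":0,"jaw":0.2},{"xyz":[0,0,10],"turn":0,"jaw":0.2},{"xyz":[0,0,0],"turn":0,"jaw":0.2},{"xyz":[0,0,0],"turn":0,"jaw":0.2}]'
python3 -c "
from h import *
go(.508,-.008,.002)"
```

```text
time_s: 1.2
tool_pos: [0.216, 0.613, 0.2157]
ee_rot: [2.225, 2.217, -0.0]
ft_force: [-0.0, -0.0, -0.4]
gripper_width: 0.0348
gripper_force: 0.0
time_s: 2.1
tool_pos: [0.3702, 0.2879, 0.216]
ee_rot: [-2.219, -2.224, -0.001]
ft_force: [1.3, 0.1, 0.1]
gripper_width: 0.0342
gripper_force: 0.0
time_s: 3.1
tool_pos: [0.4887, 0.0385, 0.1657]
ee_rot: [-2.217, -2.224, 0.001]
ft_force: [0.9, 0.3, 1.3]
gripper_width: 0.0342
gripper_force: 0.0
turn 0.001 then x -46.6 y 19.2 mm | z now 165.7 w 34.2 F [0.9 0.3 1.3] j7 0.06 t 3.1
```

```bash
python3 -m handwheel '[{"xyz":[-23,10,10],"turn":0,"jaw":0.2},{"xyz":[-23.6,9.2,10],"turn":0,"jaw":0.2},{"xyz":[0,0,25],"turn":0,"jaw":0.2},{"xyz":[0,0,25],"turn":0,"jaw":0.2},{"xyz":[0,0,15],"turn":0,"jaw":0.2},{"xyz":[0,0,13],"turn":0,"jaw":0.2},{"xyz":[0,0,10],"turn":0,"jaw":0.2},{"xyz":[0,0,0],"turn":0,"jaw":0.2}]' | head -4
python3 -c "
from h import *
go(.508,-.008,.002)"
python3 -m handwheel '[{"xyz":[0,0,0],"turn":0,"jaw":1},{"xyz":[0,0,0],"turn":0,"jaw":1},{"xyz":[0,0,0],"turn":0,"jaw":1},{"xyz":[0,0,0],"turn":0,"jaw":1},{"xyz":[0,0,0],"turn":0,"jaw":1},{"xyz":[0,0,0],"turn":0,"jaw":1},{"xyz":[0,0,0],"turn":0,"jaw":1},{"xyz":[0,0,0],"turn":0,"jaw":1}]'
```

```text
time_s: 3.9
tool_pos: [0.5079, -0.0082, 0.0571]
ee_rot: [-2.217, -2.224, 0.002]
ft_force: [-0.5, -0.8, 0.5]
turn 0.001 then x 0.2 y 0.1 mm | z now 57.1 w 34.5 F [-0.5 -0.8  0.5] j7 0.31 t 3.9
time_s: 4.7
tool_pos: [0.5085, -0.009, 0.0578]
ee_rot: [-2.219, -2.224, -0.0]
ft_force: [-0.4, -0.0, -0.2]
gripper_width: -0.0001
gripper_force: 0.0
```

```bash
python3 -c "
from h import *
s=bot.camera('side');crop(s,180,110,320,215,5,'pics/s2.png')"
```

```text
(no output)
```

View pics/s2.png

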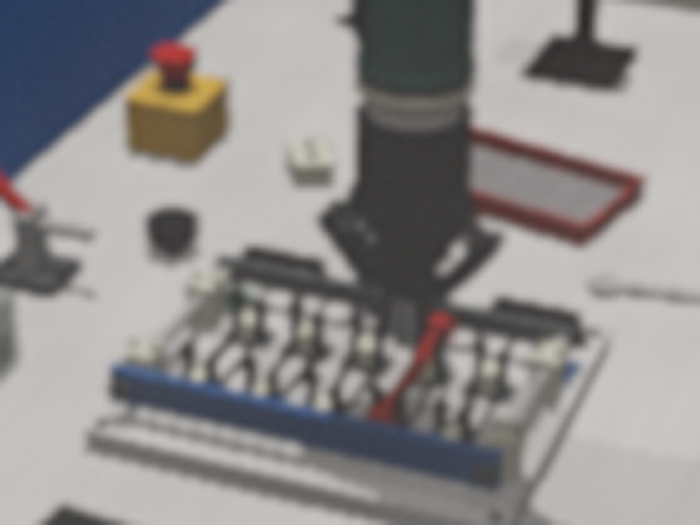

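```bash
python3 -c "
from h import *
s=bot.camera('side');t=bot.camera('top')
q=lambda c,P:proj(c,P).round(1).tolist()
print('tip',(np.array(q(s,[.5085,-.009,.039]))-[180,110])*5, 'tcp',(np.array(q(s,[.5085,-.009,.058]))-[180,110])*5)
print('pipe ends',(np.array(q(s,[[.508,.062,.046],[.508,-.008,.046],[.508,-.078,.046]]))-[180,110])*5)
print('bar ends bench',(np.array(q(s,[[.688,.075,.061],[.419,.075,.061]]))-[180,110])*5)
h,sa,v=hsv(s);m=((h<8)|(h>172))&(sa>110)&(v>50)
for b,st in blobs(m,12): print(b.round(1),st)
h,sa,v=hsv(t);m=((h<8)|(h>172))&(sa>110)&(v>50)
for b,st in blobs(m,4): print(b.round(1),st)
"
```

```text
tip [[402.  382.5]] tcp [[402.5 359. ]]
pipe ends [[365.5 429. ]
 [402.  374.5]
 [435.5 325. ]]
bar ends bench [[108.5 363. ]
 [490.5 450.5]]
[213.9 121. ] [210 119   8   6  32]
[175.5 141.6] [169 133  16  19  71]
[266.1 176.6] [264 173   6  10  28]
[144.7 243.9] [141 241   8   7  49]
[299.6  85.1] [298  74   5  23  50]
[373.6  95.7] [369  91  10  11  84]
[128.2 156.7] [125 154   7   7  40]
[471.5 161. ] [465 160  14   3  40]
[256.4 193.8] [256 193   2   3   5]
```

```bash
python3 -c "
from h import *
s=bot.camera('side');crop(s,240,150,290,200,12,'pics/s3.png')"
```

```text
(no output)
```

View pics/s3.png

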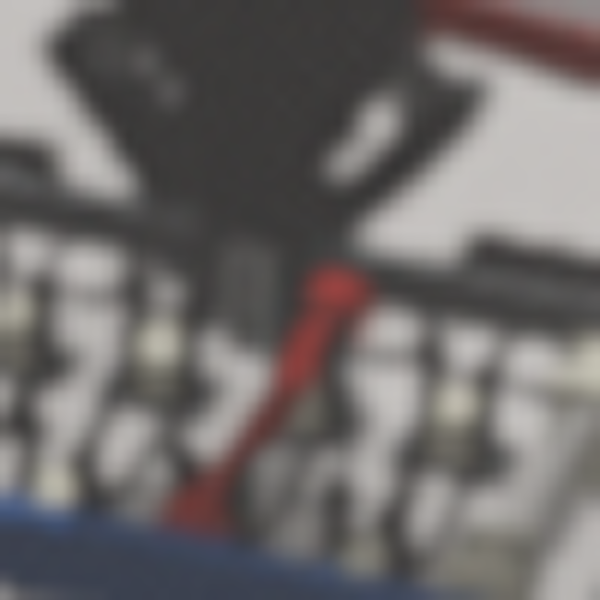

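```bash
python3 -c "
from h import *
s=bot.camera('side');t=bot.camera('top')
for z in (.18,.196,.21,.23,.26,.3): print(z,proj(s,[.216,.6125,z]).round(1),proj(t,[.216,.6125,z]).round(1))
im=cv2.imread('pics/side0.png');cv2.imwrite('pics/s4.png',cv2.resize(im[230:350,240:360],None,fx=5,fy=5,interpolation=cv2.INTER_CUBIC))
"
python3 -m handwheel '[{"xyz":[0,0,0],"turn":0,"jaw":0.2},{"xyz":[0,0,0],"turn":0,"jaw":0.2},{"xyz":[0,0,0],"turn":0,"jaw":0.2},{"xyz":[0,0,5],"turn":0,"jaw":0.2},{"xyz":[0,0,6],"turn":0,"jaw":0.2},{"xyz":[0,0,0],"turn":0,"jaw":0.2}]'
python3 -m handwheel '[{"xyz":[0,0,0],"turn":0,"jaw":1},{"xyz":[0,0,0],"turn":0,"jaw":1},{"xyz":[0,0,0],"turn":0,"jaw":1},{"xyz":[0,0,0],"turn":0,"jaw":1},{"xyz":[0,0,0],"turn":0,"jaw":1},{"xyz":[0,0,0],"turn":0,"jaw":1}]'
```

```text
0.18 [[299.4 338.9]] [[ 79.9 282.2]]
0.196 [[300.1 333.1]] [[ 78.1 282.7]]
0.21 [[300.9 327.8]] [[ 76.4 283.3]]
0.23 [[301.9 320.1]] [[ 73.9 284. ]]
0.26 [[303.5 308. ]] [[ 70.1 285.2]]
0.3 [[305.8 290.8]] [[ 64.8 286.8]]
time_s: 5.6
tool_pos: [0.5077, -0.009, 0.0458]
ee_rot: [-2.218, -2.223, 0.002]
ft_force: [-0.5, 0.2, 0.8]
gripper_width: 0.0346
gripper_force: 0.0
time_s: 6.2
tool_pos: [0.5085, -0.009, 0.0469]
ee_rot: [2.219, 2.223, 0.0]
ft_force: [0.9, 0.9, -0.1]
gripper_width: 0.0005
gripper_force: 0.0
```

View pics/s4.png

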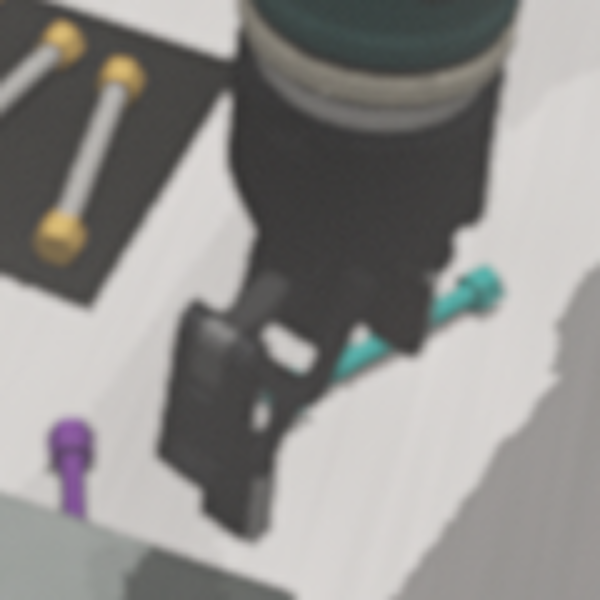

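The side crop shows the closed fingers ending at about (261,179), well above the pipe. At the start pose the tips also sat about 25–30 mm higher than stated. I calibrate the tip height by touching the pipe gently.

```bash
python3 -m handwheel '[{"xyz":[0,0,2],"turn":0,"jaw":1},{"xyz":[0,0,2],"turn":0,"jaw":1},{"xyz":[0,0,0],"turn":0,"jaw":1}]' | grep -E 'pos|ft_'
python3 -m handwheel '[{"xyz":[0,0,1],"turn":0,"jaw":1},{"xyz":[0,0,1],"turn":0,"jaw":1},{"xyz":[0,0,0],"turn":0,"jaw":1}]' | grep -E 'pos|ft_'
```

```text
tool_pos: [0.5082, -0.009, 0.0424]
ft_force: [-0.2, 1.0, -0.0]
tool_pos: [0.5084, -0.009, 0.0407]
ft_force: [0.0, 0.3, 0.1]
```

```bash
python3 -m handwheel '[{"xyz":[0,0,1],"turn":0,"jaw":1},{"xyz":[0,0,1],"turn":0,"jaw":1},{"xyz":[0,0,0],"turn":0,"jaw":1}]' | grep -E 'pos|ft_'
python3 -m handwheel '[{"xyz":[0,0,1],"turn":0,"jaw":1},{"xyz":[0,0,1],"turn":0,"jaw":1},{"xyz":[0,0,0],"turn":0,"jaw":1}]' | grep -E 'pos|ft_'
```

```text
tool_pos: [0.5084, -0.009, 0.0387]
ft_force: [-0.4, -0.4, -0.6]
tool_pos: [0.5084, -0.009, 0.0367]
ft_force: [0.3, -0.2, 0.2]
```

```bash
python3 -c "
from h import *
s=bot.camera('side');crop(s,240,150,290,200,12,'pics/s5.png')"
```

```text
(no output)
```

View pics/s5.png

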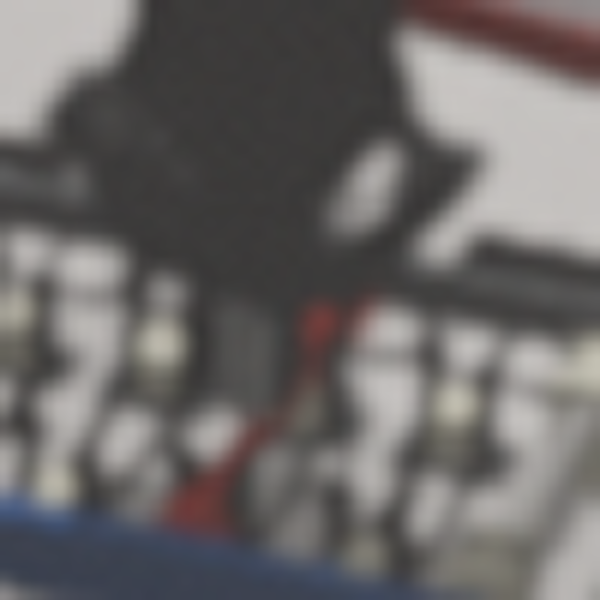

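The tips are now at crop row ~408, about pipe-top level with no contact yet. I continue in small steps.

```bash
for i in 1; do python3 -m handwheel '[{"xyz":[0,0,1],"turn":0,"jaw":1},{"xyz":[0,0,1],"turn":0,"jaw":1},{"xyz":[0,0,0],"turn":0,"jaw":1}]' | grep -E 'pos|ft_'; done
python3 -m handwheel '[{"xyz":[0,0,1],"turn":0,"jaw":1},{"xyz":[0,0,1],"turn":0,"jaw":1},{"xyz":[0,0,0],"turn":0,"jaw":1}]' | grep -E 'pos|ft_'
```

```text
tool_pos: [0.5097, -0.009, 0.0362]
ft_force: [-2.3, -0.1, 12.4]
tool_pos: [0.5106, -0.009, 0.0358]
ft_force: [-5.3, -0.6, 29.4]
```

Contact came at tool z≈0.0365 with the tips on the pipe top (0.052), so tips ≈ tool z + 15.5 mm; I use that as the height reference. The pipe also sits a little to the −x side of the tool. I back off, open, shift and grip.

```bash
python3 -m handwheel '[{"xyz":[0,0,-15],"turn":0,"jaw":1},{"xyz":[0,0,-15],"turn":0,"jaw":1},{"xyz":[0,-3,0],"turn":0,"jaw":0.2},{"xyz":[0,0,0],"turn":0,"jaw":0.2},{"xyz":[0,0,0],"turn":0,"jaw":0.2},{"xyz":[0,0,0],"turn":0,"jaw":0.2}]' | grep -E 'pos|ft_|wid'
python3 -m handwheel '[{"xyz":[0,0,15],"turn":0,"jaw":0.2},{"xyz":[0,0,10],"turn":0,"jaw":0.2},{"xyz":[0,0,10],"turn":0,"jaw":0.2},{"xyz":[0,0,5],"turn":0,"jaw":0.2},{"xyz":[0,0,0],"turn":0,"jaw":0.2}]' | grep -E 'pos|ft_|wid'
python3 -m handwheel '[{"xyz":[0,0,0],"turn":0,"jaw":1},{"xyz":[0,0,0],"turn":0,"jaw":1},{"xyz":[0,0,0],"turn":0,"jaw":1},{"xyz":[0,0,0],"turn":0,"jaw":1},{"xyz":[0,0,0],"turn":0,"jaw":1},{"xyz":[0,0,0],"turn":0,"jaw":1}]'
```

```text
tool_pos: [0.505, -0.009, 0.0622]
ft_force: [0.3, -0.6, -0.0]
gripper_width: 0.0343
tool_pos: [0.5047, -0.0093, 0.0216]
ft_force: [0.4, 0.2, 0.1]
gripper_width: 0.034
time_s: 9.75
tool_pos: [0.5064, -0.0091, 0.0232]
ee_rot: [2.218, 2.222, 0.002]
ft_force: [2.7, -1.6, 0.8]
gripper_width: 0.0089
gripper_force: 58.7
```

```bash
python3 -m handwheel '[{"xyz":[0,2,0],"turn":0,"jaw":0.2},{"xyz":[0,0,0],"turn":0,"jaw":0.2},{"xyz":[0,0,0],"turn":0,"jaw":0.2},{"xyz":[0,0,3],"turn":0,"jaw":0.2},{"xyz":[0,0,3],"turn":0,"jaw":0.2},{"xyz":[0,0,0],"turn":0,"jaw":0.2}]' | grep -E 'pos|ft_|wid'
python3 -m handwheel '[{"xyz":[0,0,0],"turn":0,"jaw":1},{"xyz":[0,0,0],"turn":0,"jaw":1},{"xyz":[0,0,0],"turn":0,"jaw":1},{"xyz":[0,0,0],"turn":0,"jaw":1},{"xyz":[0,0,0],"turn":0,"jaw":1},{"xyz":[0,0,0],"turn":0,"jaw":1}]'
```

```text
tool_pos: [0.5069, -0.009, 0.0162]
ft_force: [-1.1, -0.1, -0.4]
gripper_width: 0.0343
time_s: 10.95
tool_pos: [0.5073, -0.0091, 0.0168]
ee_rot: [-2.219, -2.223, 0.0]
ft_force: [-1.4, 0.6, 2.6]
gripper_width: 0.0095
gripper_force: 58.5
```

```bash
python3 -m handwheel '[{"xyz":[0,0,-4],"turn":0,"jaw":1},{"xyz":[0,0,-4],"turn":0,"jaw":1},{"xyz":[0,0,-4],"turn":0,"jaw":1},{"xyz":[0,0,0],"turn":0,"jaw":1}]' | grep -E 'pos|ft_|wid'
python3 -m handwheel '[{"xyz":[0,0,-4],"turn":0,"jaw":1},{"xyz":[0,0,-8],"turn":0,"jaw":1},{"xyz":[0,0,-15],"turn":0,"jaw":1},{"xyz":[0,0,-25],"turn":0,"jaw":1},{"xyz":[0,0,-30],"turn":0,"jaw":1},{"xyz":[0,0,0],"turn":0,"jaw":1}]' | grep -E 'pos|ft_|wid'
python3 -c "
from h import *
s=bot.camera('side');crop(s,210,110,310,210,6,'pics/s6.png')"
```

```text
tool_pos: [0.5086, -0.009, 0.0299]
ft_force: [0.3, 0.5, -1.2]
gripper_width: 0.0096
tool_pos: [0.5105, -0.0092, 0.1153]
ft_force: [0.6, 0.2, -1.7]
gripper_width: 0.0096
```

View pics/s6.png

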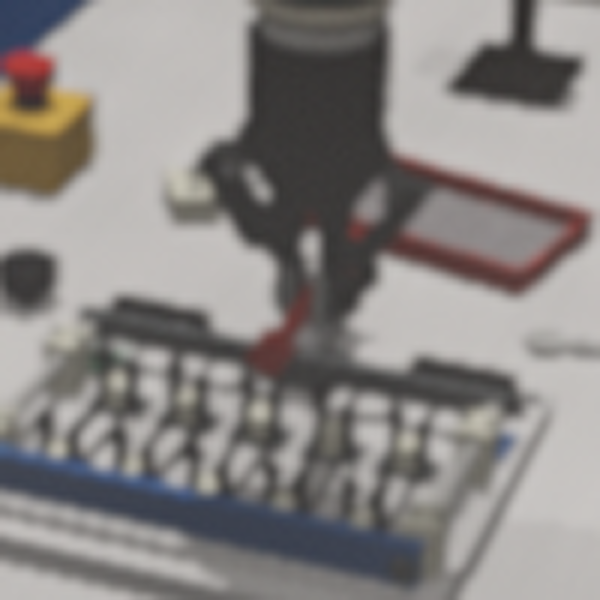

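The master is held and clear of the clips: the red bar runs from crop (265,355) to (360,230) between the fingers. Pipe height ≈ tool z + 29 mm. Next stop is the tray.

```bash
python3 -c "
from h import *
go(.548,-.384,-.229+np.pi/2)"
python3 -m handwheel '[{"xyz":[0,0,0],"turn":-0.134,"jaw":1},{"xyz":[0,0,0],"turn":-0.134,"jaw":1},{"xyz":[0,0,0],"turn":-0.134,"jaw":1},{"xyz":[0,0,0],"turn":-0.134,"jaw":1},{"xyz":[0,0,0],"turn":-0.134,"jaw":1},{"xyz":[0,0,0],"turn":-0.134,"jaw":1},{"xyz":[0,0,0],"turn":-0.134,"jaw":1},{"xyz":[0,0,0],"turn":-0.134,"jaw":1},{"xyz":[0,0,0],"turn":-0.134,"jaw":1},{"xyz":[0,0,0],"turn":-0.134,"jaw":1}]' | grep -E 'pos|ft_|wid'
python3 -c "
from h import *
go(.548,-.384,-.229+np.pi/2)"
```

```text
turn -1.340 then x -122.9 y -356.6 mm | z now 113.5 w 9.7 F [-0.2 -0.7 -1. ] j7 0.25 t 12.0
tool_pos: [0.5068, -0.0091, 0.1103]
ft_force: [-0.4, 0.6, -1.4]
gripper_width: 0.0096
turn 0.006 then x -125.3 y -355.8 mm | z now 110.3 w 9.6 F [-0.4  0.6 -1.4] j7 1.42 t 13.0
```

```bash
python3 -m handwheel '[{"xyz":[-13.9,-39.5,0],"turn":0.006,"jaw":1},{"xyz":[-13.9,-39.5,0],"turn":0,"jaw":1},{"xyz":[-13.9,-39.5,0],"turn":0,"jaw":1},{"xyz":[-13.9,-39.5,0],"turn":0,"jaw":1},{"xyz":[-13.9,-39.5,0],"turn":0,"jaw":1},{"xyz":[-13.9,-39.5,0],"turn":0,"jaw":1},{"xyz":[-13.9,-39.5,0],"turn":0,"jaw":1},{"xyz":[-13.9,-39.5,0],"turn":0,"jaw":1},{"xyz":[-13.9,-39.5,0],"turn":0,"jaw":1},{"xyz":[0,0,0],"turn":0,"jaw":1}]' | grep -E 'pos|ft_|wid'
python3 -m handwheel '[{"xyz":[0,0,20],"turn":0,"jaw":1},{"xyz":[0,0,20],"turn":0,"jaw":1},{"xyz":[0,0,20],"turn":0,"jaw":1},{"xyz":[0,0,10],"turn":0,"jaw":1},{"xyz":[0,0,10],"turn":0,"jaw":1},{"xyz":[0,0,10],"turn":0,"jaw":1},{"xyz":[0,0,0],"turn":0,"jaw":1},{"xyz":[0,0,0],"turn":0,"jaw":1}]' | grep -E 'pos|ft_|wid'
python3 -c "
from h import *
go(.548,-.384,-.229+np.pi/2)
s=bot.camera('side');crop(s,220,110,340,190,6,'pics/s7.png')"
```

```text
tool_pos: [0.5439, -0.3916, 0.1103]
ft_force: [-0.7, -0.5, -0.3]
gripper_width: 0.0096
tool_pos: [0.5469, -0.384, 0.0211]
ft_force: [-0.2, 0.1, -0.5]
gripper_width: 0.0096
turn -0.006 then x -1.1 y 0.2 mm | z now 21.1 w 9.6 F [-0.2  0.1 -0.5] j7 2.09 t 14.8
```

View pics/s7.png

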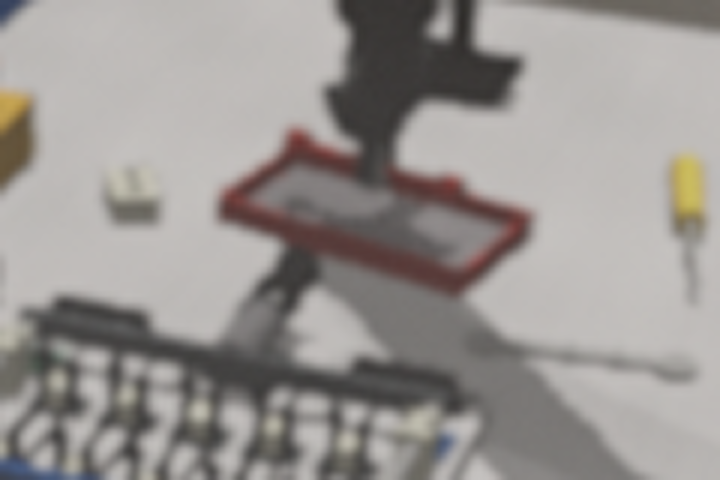

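The master is over the tray, still about 3.5 cm up, with its nuts at crop (300,140) and (455,185). I lower until a light touch.

```bash
python3 -m handwheel '[{"xyz":[0,0,10],"turn":0,"jaw":1},{"xyz":[0,0,7],"turn":0,"jaw":1},{"xyz":[0,0,5],"turn":0,"jaw":1},{"xyz":[0,0,2],"turn":0,"jaw":1},{"xyz":[0,0,0],"turn":0,"jaw":1},{"xyz":[0,0,0],"turn":0,"jaw":1}]' | grep -E 'pos|ft_|wid'
python3 -m handwheel '[{"xyz":[0,0,2],"turn":0,"jaw":1},{"xyz":[0,0,1],"turn":0,"jaw":1},{"xyz":[0,0,0],"turn":0,"jaw":1},{"xyz":[0,0,0],"turn":0,"jaw":1}]' | grep -E 'pos|ft_|wid'
```

```text
tool_pos: [0.5467, -0.384, -0.0031]
ft_force: [0.2, 0.2, -0.6]
gripper_width: 0.0095
tool_pos: [0.5467, -0.3838, -0.0062]
ft_force: [-0.9, -0.7, -1.0]
gripper_width: 0.0097
```

```bash
python3 -m handwheel '[{"xyz":[0,0,1],"turn":0,"jaw":1},{"xyz":[0,0,1],"turn":0,"jaw":1},{"xyz":[0,0,0],"turn":0,"jaw":1},{"xyz":[0,0,0],"turn":0,"jaw":1}]' | grep -E 'pos|ft_|wid'
python3 -m handwheel '[{"xyz":[0,0,1],"turn":0,"jaw":1},{"xyz":[0,0,1],"turn":0,"jaw":1},{"xyz":[0,0,0],"turn":0,"jaw":1},{"xyz":[0,0,0],"turn":0,"jaw":1}]' | grep -E 'pos|ft_|wid'
```

```text
tool_pos: [0.5467, -0.3838, -0.0083]
ft_force: [-0.1, 0.2, 0.1]
gripper_width: 0.0095
tool_pos: [0.5466, -0.3838, -0.0103]
ft_force: [-0.9, -0.1, -1.0]
gripper_width: 0.0094
```

```bash
python3 -m handwheel '[{"xyz":[0,0,1],"turn":0,"jaw":1},{"xyz":[0,0,1],"turn":0,"jaw":1},{"xyz":[0,0,0],"turn":0,"jaw":1},{"xyz":[0,0,0],"turn":0,"jaw":1}]' | grep -E 'pos|ft_|wid'
python3 -m handwheel '[{"xyz":[0,0,0],"turn":0,"jaw":0.5},{"xyz":[0,0,0],"turn":0,"jaw":0.3},{"xyz":[0,0,0],"turn":0,"jaw":0.2},{"xyz":[0,0,0],"turn":0,"jaw":0.2}]' | grep -E 'pos|ft_|wid'
python3 -m handwheel '[{"xyz":[0,0,-10],"turn":0,"jaw":0.2},{"xyz":[0,0,-30],"turn":0,"jaw":0.2},{"xyz":[0,0,-40],"turn":0,"jaw":0.2},{"xyz":[0,0,-40],"turn":0,"jaw":0.2},{"xyz":[0,0,0],"turn":0,"jaw":0.2}]' | grep -E 'pos|ft_|wid'
python3 -c "
from h import *
go(.462,.288,1.31-np.pi/2)
s=bot.camera('side')
h,sa,v=hsv(s);m=((h<8)|(h>172))&(sa>110)&(v>50)
for b,st in blobs(m,8): print(b.round(1),st)
t=bot.camera('top')
h,sa,v=hsv(t);m=((h<8)|(h>172))&(sa>110)&(v>50)
for b,st in blobs(m,4): print(b.round(1),st)
crop(t,330,140,430,230,6,'pics/t8.png')"
```

```text
tool_pos: [0.5468, -0.3839, -0.0109]
ft_force: [-2.5, 2.6, 7.7]
gripper_width: 0.0096
tool_pos: [0.5468, -0.384, -0.0122]
ft_force: [-1.2, 0.4, 1.8]
gripper_width: 0.0343
tool_pos: [0.5499, -0.3864, 0.1147]
ft_force: [-0.2, -0.8, 0.1]
gripper_width: 0.0343
turn -1.545 then x -628.9 y 258.8 mm | z now 114.7 w 34.3 F [-0.2 -0.8  0.1] j7 2.07 t 17.9
[213.9 120.9] [210 119   8   5  30]
[175.7 141.8] [169 133  16  19  71]
[270.  140.7] [268 139   6   4   9]
[293.5 148. ] [292 147   4   3   8]
[144.7 243.9] [141 241   8   7  49]
[299.5  85.4] [298  74   4  23  48]
[373.6  95.6] [369  91  10  10  84]
[128.2 156.7] [125 154   7   7  40]
[471.5 161. ] [465 160  14   3  40]
[381.6 167.1] [380 165   5   6  20]
[374.8 197.1] [372 189   6  13  33]
```

View pics/t8.png

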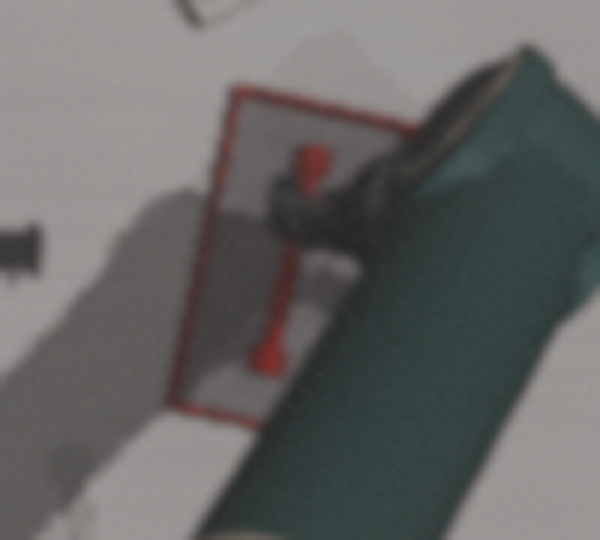

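The master lies flat near the middle of the tray (nuts at crop (313,162) and (268,357)). Next is the farthest steel pipe, A.

```bash
python3 -c "
from h import *
go(.661,.279,-.100)"
python3 -m handwheel '[{"xyz":[0,0,0],"turn":0.14,"jaw":0.2},{"xyz":[0,0,0],"turn":0.14,"jaw":0.2},{"xyz":[0,0,0],"turn":0.14,"jaw":0.2},{"xyz":[0,0,0],"turn":0.14,"jaw":0.2},{"xyz":[0,0,0],"turn":0.14,"jaw":0.2},{"xyz":[0,0,0],"turn":0.14,"jaw":0.2},{"xyz":[0,0,0],"turn":0.14,"jaw":0.2},{"xyz":[0,0,0],"turn":0.14,"jaw":0.2},{"xyz":[0,0,0],"turn":0.14,"jaw":0.2},{"xyz":[0,0,0],"turn":0.14,"jaw":0.2}]' | grep -E 'pos|ft_|wid'
python3 -c "
from h import *
go(.661,.279,-.100)"
```

```text
turn 1.436 then x 671.0 y 47.0 mm | z now 109.3 w 34.2 F [-0.3 -0.3 -0.7] j7 2.07 t 18.1
tool_pos: [0.5456, -0.383, 0.1059]
ft_force: [1.2, -0.7, 1.1]
gripper_width: 0.0342
turn 0.030 then x 670.2 y 48.8 mm | z now 105.9 w 34.2 F [ 1.2 -0.7  1.1] j7 0.87 t 19.1
```

```bash
python3 -m handwheel '[{"xyz":[0,0,0],"turn":0.030,"jaw":0.2},{"xyz":[42,3,0],"turn":0,"jaw":0.2},{"xyz":[42,3,0],"turn":0,"jaw":0.2},{"xyz":[42,3,0],"turn":0,"jaw":0.2},{"xyz":[42,3,0],"turn":0,"jaw":0.2},{"xyz":[42,3,0],"turn":0,"jaw":0.2},{"xyz":[42,3,0],"turn":0,"jaw":0.2},{"xyz":[42,3,0],"turn":0,"jaw":0.2},{"xyz":[42,3,0],"turn":0,"jaw":0.2}]' | grep -E 'pos|ft_|wid'
python3 -m handwheel '[{"xyz":[42,3,0],"turn":0,"jaw":0.2},{"xyz":[42,3,0],"turn":0,"jaw":0.2},{"xyz":[42,3,0],"turn":0,"jaw":0.2},{"xyz":[42,3,0],"turn":0,"jaw":0.2},{"xyz":[42,3,0],"turn":0,"jaw":0.2},{"xyz":[42,3,0],"turn":0,"jaw":0.2},{"xyz":[42,3,0],"turn":0,"jaw":0.2},{"xyz":[40,3,0],"turn":0,"jaw":0.2},{"xyz":[0,0,0],"turn":0,"jaw":0.2},{"xyz":[0,0,0],"turn":0,"jaw":0.2}]' | grep -E 'pos|ft_|wid'
python3 -c "
from h import *
go(.661,.279,-.100)"
```

```text
tool_pos: [0.6014, -0.0498, 0.107]
ft_force: [0.6, -0.5, -0.5]
gripper_width: 0.0341
tool_pos: [0.6563, 0.2796, 0.1062]
ft_force: [-0.4, -0.5, -0.6]
gripper_width: 0.0338
turn 0.010 then x -0.2 y 4.8 mm | z now 106.2 w 33.8 F [-0.4 -0.5 -0.6] j7 -0.18 t 20.9
```

```bash
python3 -m handwheel '[{"xyz":[0,4.8,25],"turn":0.01,"jaw":0.2},{"xyz":[0,0,25],"turn":0,"jaw":0.2},{"xyz":[0,0,25],"turn":0,"jaw":0.2},{"xyz":[0,0,20],"turn":0,"jaw":0.2},{"xyz":[0,0,10],"turn":0,"jaw":0.2},{"xyz":[0,0,5],"turn":0,"jaw":0.2},{"xyz":[0,0,3],"turn":0,"jaw":0.2},{"xyz":[0,0,0],"turn":0,"jaw":0.2}]' | grep -E 'pos|ft_|wid'
python3 -m handwheel '[{"xyz":[0,0,1],"turn":0,"jaw":0.2},{"xyz":[0,0,0],"turn":0,"jaw":1},{"xyz":[0,0,0],"turn":0,"jaw":1},{"xyz":[0,0,0],"turn":0,"jaw":1},{"xyz":[0,0,0],"turn":0,"jaw":1},{"xyz":[0,0,0],"turn":0,"jaw":1},{"xyz":[0,0,0],"turn":0,"jaw":1}]' | grep -E 'pos|ft_|wid|force'
```

```text
tool_pos: [0.6626, 0.2783, -0.0046]
ft_force: [0.1, -0.0, 0.2]
gripper_width: 0.034
tool_pos: [0.6625, 0.2786, -0.0054]
ft_force: [-1.5, -0.1, 5.5]
gripper_width: 0.0094
gripper_force: 58.9
```

```bash
python3 -m handwheel '[{"xyz":[0,0,0],"turn":0,"jaw":0.3},{"xyz":[0,0,0],"turn":0,"jaw":0.3},{"xyz":[0,0,0],"turn":0,"jaw":0.3},{"xyz":[0,0,2],"turn":0,"jaw":0.3},{"xyz":[0,0,1],"turn":0,"jaw":0.3},{"xyz":[0,0,0],"turn":0,"jaw":0.3}]' | grep -E 'pos|ft_|wid'
python3 -m handwheel '[{"xyz":[0,0,0],"turn":0,"jaw":1},{"xyz":[0,0,0],"turn":0,"jaw":1},{"xyz":[0,0,0],"turn":0,"jaw":1},{"xyz":[0,0,0],"turn":0,"jaw":1},{"xyz":[0,0,0],"turn":0,"jaw":1},{"xyz":[0,0,0],"turn":0,"jaw":1}]' | grep -E 'pos|ft_|wid|force'
```

```text
tool_pos: [0.6619, 0.2782, -0.0096]
ft_force: [0.7, -0.6, 0.1]
gripper_width: 0.0299
tool_pos: [0.6623, 0.2782, -0.009]
ft_force: [0.5, 0.0, 1.5]
gripper_width: 0.0095
gripper_force: 58.6
```

```bash
python3 -m handwheel '[{"xyz":[0,0,-5],"turn":0,"jaw":1},{"xyz":[0,0,-15],"turn":0,"jaw":1},{"xyz":[0,0,-35],"turn":0,"jaw":1},{"xyz":[0,0,-35],"turn":0,"jaw":1},{"xyz":[0,0,0],"turn":-0.1,"jaw":1},{"xyz":[0,0,0],"turn":0,"jaw":1},{"xyz":[0,0,0],"turn":0,"jaw":1}]' | grep -E 'pos|ft_|wid|force'
python3 -c "
from h import *
go(.645,-.0095,.002)"
```

```text
tool_pos: [0.6617, 0.2783, 0.0809]
ft_force: [-0.7, 0.7, -0.6]
gripper_width: 0.0096
gripper_force: 58.7
turn -0.008 then x -287.8 y -17.2 mm | z now 80.9 w 9.6 F [-0.7  0.7 -0.6] j7 -0.09 t 24.4
```

```bash
python3 -m handwheel '[{"xyz":[-36,-2.2,0],"turn":-0.008,"jaw":1},{"xyz":[-36,-2.2,0],"turn":0,"jaw":1},{"xyz":[-36,-2.2,0],"turn":0,"jaw":1},{"xyz":[-36,-2.2,0],"turn":0,"jaw":1},{"xyz":[-36,-2.2,0],"turn":0,"jaw":1},{"xyz":[-36,-2.2,0],"turn":0,"jaw":1},{"xyz":[-36,-2.2,0],"turn":0,"jaw":1},{"xyz":[-36,-2.2,0],"turn":0,"jaw":1},{"xyz":[0,0,0],"turn":0,"jaw":1},{"xyz":[0,0,0],"turn":0,"jaw":1}]' | grep -E 'pos|ft_|wid'
python3 -m handwheel '[{"xyz":[0,0,0],"turn":0,"jaw":1},{"xyz":[0,0,0],"turn":0,"jaw":1}]' >/dev/null
python3 -c "
from h import *
go(.645,-.0095,.002)
c=bot.camera('top')
h,sa,v=hsv(c);m=(h>12)&(h<32)&(sa>90)&(v>70); k=np.zeros_like(m); k[130:245,150:310]=1
for b,st in blobs(m&k,4): print(b.round(1),st[4], plane(c,b,.103).round(4)[0] if b[0]>240 else '')
"
```

```text
tool_pos: [0.6447, -0.0111, 0.0801]
ft_force: [0.2, 0.6, -1.9]
gripper_width: 0.009
turn 0.004 then x -1.7 y -0.3 mm | z now 80.3 w 9.4 F [-0.4 -0.5 -1.6] j7 0.35 t 25.6
[291.5 151.8] 18 [ 0.6489 -0.0692  0.103 ]
[172.2 169.9] 34 
[207.3 172.2] 37 
[180.6 186.8] 39 
[215.5 192.6] 35 
[172.9 200.9] 34 
[207.2 210. ] 36 
[202.3 222.2] 37 
[166.9 225.1] 37
```

Pipe B has been knocked: its nuts are now at (172.2,169.9) and (207.3,172.2), so I'll use the new position for it. Now pushing A in.

```bash
python3 -m handwheel '[{"xyz":[0,0,15],"turn":0.004,"jaw":1},{"xyz":[0,0,13],"turn":0,"jaw":1},{"xyz":[0,0,10],"turn":0,"jaw":1},{"xyz":[0,0,3],"turn":0,"jaw":1},{"xyz":[0,0,3],"turn":0,"jaw":1},{"xyz":[0,0,0],"turn":0,"jaw":1}]' | grep -E 'pos|ft_|wid'
python3 -m handwheel '[{"xyz":[0,0,3],"turn":0,"jaw":1},{"xyz":[0,0,3],"turn":0,"jaw":1},{"xyz":[0,0,0],"turn":0,"jaw":1}]' | grep -E 'pos|ft_|wid'
python3 -m handwheel '[{"xyz":[0,0,3],"turn":0,"jaw":1},{"xyz":[0,0,2],"turn":0,"jaw":1},{"xyz":[0,0,0],"turn":0,"jaw":1}]' | grep -E 'pos|ft_|wid'
```

```text
tool_pos: [0.6453, -0.01, 0.0365]
ft_force: [-0.8, 0.2, 0.3]
gripper_width: 0.0093
tool_pos: [0.6455, -0.01, 0.032]
ft_force: [-2.2, 0.2, 5.1]
gripper_width: 0.0093
tool_pos: [0.6452, -0.01, 0.0265]
ft_force: [-2.8, -0.5, 2.2]
gripper_width: 0.0097
```

```bash
python3 -m handwheel '[{"xyz":[0,0,2],"turn":0,"jaw":1},{"xyz":[0,0,1],"turn":0,"jaw":1},{"xyz":[0,0,0],"turn":0,"jaw":1},{"xyz":[0,0,0],"turn":0,"jaw":1}]' | grep -E 'pos|ft_|wid'
python3 -m handwheel '[{"xyz":[0,0,1],"turn":0,"jaw":1},{"xyz":[0,0,1],"turn":0,"jaw":1},{"xyz":[0,0,0],"turn":0,"jaw":1},{"xyz":[0,0,0],"turn":0,"jaw":1}]' | grep -E 'pos|ft_|wid'
```

```text
tool_pos: [0.6451, -0.0099, 0.0237]
ft_force: [-6.1, 0.4, 9.6]
gripper_width: 0.0094
tool_pos: [0.6452, -0.0098, 0.0235]
ft_force: [-12.1, -0.1, 22.5]
gripper_width: 0.0091
```

```bash
python3 -m handwheel '[{"xyz":[0,0,-1],"turn":0,"jaw":0.4},{"xyz":[0,0,0],"turn":0,"jaw":0.3},{"xyz":[0,0,0],"turn":0,"jaw":0.3},{"xyz":[0,0,0],"turn":0,"jaw":0.3},{"xyz":[0,0,-20],"turn":0,"jaw":0.3},{"xyz":[0,0,-30],"turn":0,"jaw":0.3},{"xyz":[0,0,0],"turn":0,"jaw":0.3},{"xyz":[0,0,0],"turn":0,"jaw":0.3}]' | grep -E 'pos|ft_|wid'
cat >> h.py <<'E'
def nuts(show=True):
    c=bot.camera("top");h,sa,v=hsv(c);m=(h>12)&(h<32)&(sa>90)&(v>70); k=np.zeros_like(m); k[130:245,150:310]=1
    L=[(b,st[4]) for b,st in blobs(m&k,4)]
    for b,a in L: print(b.round(1),a,plane(c,b,.046 if b[0]>240 else .013)[0,:2].round(4))
    return c
def pick(c,a,b): # nut pixels, +y end first -> where to go in tool coordinates (seen minus tool about 1, 2 mm)
    P=plane(c,[a,b],.013)[:,:2]; d=P[0]-P[1]; m=P.mean(0)-[.0005,.0018]; psi=np.arctan2(d[1],d[0])-np.pi/2
    print("pipe",m.round(4),"psi %.3f len %.3f"%(psi,np.hypot(*d))); go(*m,psi)
E
python3 -c "
from h import *
c=nuts(); pick(c,(172.2,169.9),(207.3,172.2))"
```

```text
tool_pos: [0.6458, -0.0097, 0.0721]
ft_force: [-0.3, 0.3, 0.1]
gripper_width: 0.0299
[290.9 154.9] 14 [ 0.6471 -0.0714]
[172.2 169.9] 34 [0.5969 0.3523]
[207.4 172.3] 36 [0.5886 0.2258]
[180.7 186.8] 38 [0.5363 0.321 ]
[215.6 192.7] 34 [0.5152 0.1958]
[173.1 200.9] 36 [0.4857 0.3474]
[207.2 210. ] 36 [0.4534 0.225 ]
[202.3 222.2] 37 [0.41  0.242]
[166.9 225.1] 37 [0.3996 0.3679]
pipe [0.5925 0.2874] psi -0.064 len 0.127
turn 0.065 then x 292.9 y -71.5 mm | z now 71.2 w 30.0 F [ 0.5  0.1 -0. ] j7 0.35 t 28.4
```

```bash
python3 -m handwheel '[{"xyz":[0,0,0],"turn":0.065,"jaw":0.2},{"xyz":[42,-10.2,0],"turn":0,"jaw":0.2},{"xyz":[42,-10.2,0],"turn":0,"jaw":0.2},{"xyz":[42,-10.2,0],"turn":0,"jaw":0.2},{"xyz":[42,-10.2,0],"turn":0,"jaw":0.2},{"xyz":[42,-10.2,0],"turn":0,"jaw":0.2},{"xyz":[42,-10.2,0],"turn":0,"jaw":0.2},{"xyz":[41,-10.2,0],"turn":0,"jaw":0.2},{"xyz":[0,0,0],"turn":0,"jaw":0.2},{"xyz":[0,0,0],"turn":0,"jaw":0.2}]' | grep -E 'pos|ft_|wid'
python3 -m handwheel '[{"xyz":[0,0,0],"turn":0,"jaw":0.2},{"xyz":[0,0,0],"turn":0,"jaw":0.2}]' >/dev/null
python3 -c "
from h import *
go(.5925,.2874,-.064)"
```

```text
tool_pos: [0.5918, 0.2883, 0.0702]
ft_force: [-0.3, -0.5, -0.3]
gripper_width: 0.0344
turn -0.004 then x 2.4 y -1.3 mm | z now 71.5 w 34.1 F [ 1.1  0.3 -0.5] j7 -0.17 t 29.6
```

```bash
python3 -m handwheel '[{"xyz":[1,0,25],"turn":0,"jaw":0.2},{"xyz":[0,0,25],"turn":0,"jaw":0.2},{"xyz":[0,0,20],"turn":0,"jaw":0.2},{"xyz":[0,0,5],"turn":0,"jaw":0.2},{"xyz":[0,0,3],"turn":0,"jaw":0.2},{"xyz":[0,0,2],"turn":0,"jaw":0.2},{"xyz":[0,0,0],"turn":0,"jaw":0.2},{"xyz":[0,0,0],"turn":0,"jaw":0.2}]' | grep -E 'pos|ft_|wid'
python3 -m handwheel '[{"xyz":[0,0,0],"turn":0,"jaw":1},{"xyz":[0,0,0],"turn":0,"jaw":1},{"xyz":[0,0,0],"turn":0,"jaw":1},{"xyz":[0,0,0],"turn":0,"jaw":1},{"xyz":[0,0,0],"turn":0,"jaw":1},{"xyz":[0,0,0],"turn":0,"jaw":1}]' | grep -E 'pos|ft_|wid|force'
python3 -m handwheel '[{"xyz":[0,0,-5],"turn":0,"jaw":1},{"xyz":[0,0,-15],"turn":0,"jaw":1},{"xyz":[0,0,-35],"turn":0,"jaw":1},{"xyz":[0,0,-35],"turn":0,"jaw":1},{"xyz":[0,0,0],"turn":-0.066,"jaw":1},{"xyz":[0,0,0],"turn":0,"jaw":1},{"xyz":[0,0,0],"turn":0,"jaw":1}]' | grep -E 'pos|ft_|wid|force'
python3 -c "
from h import *
go(.598,-.0095,.002)"
```

```text
tool_pos: [0.5938, 0.2886, -0.0073]
ft_force: [-0.0, -1.1, -0.0]
gripper_width: 0.0341
tool_pos: [0.5934, 0.2886, -0.0075]
ft_force: [-2.7, 0.3, 5.3]
gripper_width: 0.0091
gripper_force: 58.8
tool_pos: [0.5928, 0.2882, 0.0818]
ft_force: [-0.0, 0.2, -1.6]
gripper_width: 0.0091
gripper_force: 58.6
turn -0.002 then x -297.7 y 4.6 mm | z now 81.8 w 9.1 F [-0.   0.2 -1.6] j7 -0.12 t 31.8
```

```bash
python3 -m handwheel '[{"xyz":[-37.1,0.6,0],"turn":0,"jaw":1},{"xyz":[-37.1,0.6,0],"turn":0,"jaw":1},{"xyz":[-37.1,0.6,0],"turn":0,"jaw":1},{"xyz":[-37.1,0.6,0],"turn":0,"jaw":1},{"xyz":[-37.1,0.6,0],"turn":0,"jaw":1},{"xyz":[-37.1,0.6,0],"turn":0,"jaw":1},{"xyz":[-37.1,0.6,0],"turn":0,"jaw":1},{"xyz":[-37.1,0.6,0],"turn":0,"jaw":1},{"xyz":[0,0,0],"turn":0,"jaw":1},{"xyz":[0,0,0],"turn":0,"jaw":1}]' >/dev/null
python3 -m handwheel '[{"xyz":[0,0,10],"turn":0,"jaw":1},{"xyz":[0,0,0],"turn":0,"jaw":1},{"xyz":[0,0,0],"turn":0,"jaw":1}]' | grep -E 'pos|ft_|wid'
python3 -c "
from h import *
go(.598,-.0085,.002); nuts()"
```

```text
tool_pos: [0.5978, -0.0072, 0.0709]
ft_force: [-0.4, 0.7, -1.6]
gripper_width: 0.0092
turn 0.001 then x -1.3 y 0.2 mm | z now 70.9 w 9.2 F [-0.4  0.7 -1.6] j7 0.37 t 33.0
[255.9 154.4] 11 [0.6486 0.0519]
[291.7 166.9] 12 [ 0.6043 -0.0738]
[180.6 186.8] 37 [0.5363 0.3212]
[215.5 192.6] 35 [0.5156 0.196 ]
[173.1 200.9] 36 [0.4857 0.3474]
[207.2 210. ] 36 [0.4534 0.225 ]
[202.4 222.1] 38 [0.4103 0.2418]
[166.9 225. ] 35 [0.3997 0.3679]
```

```bash
python3 -m handwheel '[{"xyz":[-1,0,15],"turn":0,"jaw":1},{"xyz":[0,0,12],"turn":0,"jaw":1},{"xyz":[0,0,3],"turn":0,"jaw":1},{"xyz":[0,0,3],"turn":0,"jaw":1},{"xyz":[0,0,3],"turn":0,"jaw":1},{"xyz":[0,0,0],"turn":0,"jaw":1}]' | grep -E 'pos|ft_|wid'
python3 -m handwheel '[{"xyz":[0,0,3],"turn":0,"jaw":1},{"xyz":[0,0,3],"turn":0,"jaw":1},{"xyz":[0,0,2],"turn":0,"jaw":1},{"xyz":[0,0,0],"turn":0,"jaw":1}]' | grep -E 'pos|ft_|wid'
python3 -m handwheel '[{"xyz":[0,0,1],"turn":0,"jaw":1},{"xyz":[0,0,1],"turn":0,"jaw":1},{"xyz":[0,0,0],"turn":0,"jaw":1},{"xyz":[0,0,0],"turn":0,"jaw":1}]' | grep -E 'pos|ft_|wid'
```

```text
tool_pos: [0.5987, -0.0098, 0.0359]
ft_force: [-0.1, -0.2, -0.1]
gripper_width: 0.0094
tool_pos: [0.5989, -0.0098, 0.0285]
ft_force: [-0.7, 0.1, 2.2]
gripper_width: 0.0095
tool_pos: [0.5984, -0.0095, 0.0255]
ft_force: [0.7, -0.5, -1.6]
gripper_width: 0.0096
```

```bash
python3 -m handwheel '[{"xyz":[0,0,1],"turn":0,"jaw":1},{"xyz":[0,0,1],"turn":0,"jaw":1},{"xyz":[0,0,0],"turn":0,"jaw":1},{"xyz":[0,0,0],"turn":0,"jaw":1}]' | grep -E 'pos|ft_|wid'
python3 -m handwheel '[{"xyz":[0,0,1],"turn":0,"jaw":1},{"xyz":[0,0,0.5],"turn":0,"jaw":1},{"xyz":[0,0,0],"turn":0,"jaw":1},{"xyz":[0,0,0],"turn":0,"jaw":1}]' | grep -E 'pos|ft_|wid'
```

```text
tool_pos: [0.5985, -0.0095, 0.0253]
ft_force: [-4.3, 0.1, 12.9]
gripper_width: 0.009
tool_pos: [0.5985, -0.0095, 0.0251]
ft_force: [-7.4, -0.4, 24.0]
gripper_width: 0.0095
```

```bash
python3 -m handwheel '[{"xyz":[0,0,-2],"turn":0,"jaw":0.4},{"xyz":[0,0,0],"turn":0,"jaw":0.3},{"xyz":[0,0,0],"turn":0,"jaw":0.3},{"xyz":[0,0,0],"turn":0,"jaw":0.3},{"xyz":[0,0,-20],"turn":0,"jaw":0.3},{"xyz":[0,0,-30],"turn":0,"jaw":0.3},{"xyz":[0,0,0],"turn":0,"jaw":0.3},{"xyz":[0,0,0],"turn":0,"jaw":0.3},{"xyz":[0,0,0],"turn":0,"jaw":0.3}]' | grep -E 'pos|ft_|wid'
python3 -c "
from h import *
c=nuts(); pick(c,(180.6,186.8),(215.5,192.6))"
```

```text
tool_pos: [0.5975, -0.0093, 0.0733]
ft_force: [0.4, -0.2, -0.2]
gripper_width: 0.0297
[256.3 154.4] 14 [0.6486 0.0506]
[291.2 168.4] 12 [ 0.599  -0.0721]
[180.6 186.8] 39 [0.5361 0.3212]
[215.5 192.5] 36 [0.516  0.1959]
[173.  200.9] 35 [0.4856 0.3477]
[207.2 210. ] 36 [0.4534 0.225 ]
[202.4 222.2] 36 [0.4101 0.2417]
[166.9 225.1] 38 [0.3993 0.3681]
pipe [0.5255 0.2568] psi -0.163 len 0.127
turn 0.164 then x 251.0 y -114.2 mm | z now 73.2 w 29.9 F [0.  0.7 0.4] j7 0.37 t 36.2
```

```bash
python3 -m handwheel '[{"xyz":[0,0,0],"turn":0.082,"jaw":0.2},{"xyz":[0,0,0],"turn":0.082,"jaw":0.2},{"xyz":[41.8,-19,0],"turn":0,"jaw":0.2},{"xyz":[41.8,-19,0],"turn":0,"jaw":0.2},{"xyz":[41.8,-19,0],"turn":0,"jaw":0.2},{"xyz":[41.8,-19,0],"turn":0,"jaw":0.2},{"xyz":[41.8,-19,0],"turn":0,"jaw":0.2},{"xyz":[41.8,-19,0],"turn":0,"jaw":0.2},{"xyz":[0,0,0],"turn":0,"jaw":0.2},{"xyz":[0,0,0],"turn":0,"jaw":0.2}]' >/dev/null
python3 -m handwheel '[{"xyz":[0,0,25],"turn":0,"jaw":0.2},{"xyz":[0,0,20],"turn":0,"jaw":0.2},{"xyz":[0,0,0],"turn":0,"jaw":0.2},{"xyz":[0,0,0],"turn":0,"jaw":0.2}]' >/dev/null
python3 -c "
from h import *
go(.5255,.2568,-.163)"
```

```text
turn -0.003 then x 2.1 y -2.0 mm | z now 29.2 w 33.9 F [-0.6 -0.1 -0.1] j7 -0.19 t 37.6
```

```bash
python3 -m handwheel '[{"xyz":[1.5,-1,0],"turn":0,"jaw":0.2},{"xyz":[0,0,20],"turn":0,"jaw":0.2},{"xyz":[0,0,10],"turn":0,"jaw":0.2},{"xyz":[0,0,5],"turn":0,"jaw":0.2},{"xyz":[0,0,3],"turn":0,"jaw":0.2},{"xyz":[0,0,0],"turn":0,"jaw":0.2},{"xyz":[0,0,0],"turn":0,"jaw":0.2}]' | grep -E 'pos|ft_|wid'
python3 -m handwheel '[{"xyz":[0,0,0],"turn":0,"jaw":1},{"xyz":[0,0,0],"turn":0,"jaw":1},{"xyz":[0,0,0],"turn":0,"jaw":1},{"xyz":[0,0,0],"turn":0,"jaw":1},{"xyz":[0,0,0],"turn":0,"jaw":1},{"xyz":[0,0,0],"turn":0,"jaw":1}]' | grep -E 'pos|ft_|wid|force'
python3 -m handwheel '[{"xyz":[0,0,-5],"turn":0,"jaw":1},{"xyz":[0,0,-15],"turn":0,"jaw":1},{"xyz":[0,0,-30],"turn":0,"jaw":1},{"xyz":[0,0,-30],"turn":0,"jaw":1},{"xyz":[0,0,0],"turn":-0.083,"jaw":1},{"xyz":[0,0,0],"turn":-0.082,"jaw":1},{"xyz":[0,0,0],"turn":0,"jaw":1},{"xyz":[0,0,0],"turn":0,"jaw":1}]' | grep -E 'pos|ft_|wid|force'
python3 -c "
from h import *
go(.552,-.0095,.002)"
```

```text
tool_pos: [0.5262, 0.2581, -0.0083]
ft_force: [0.2, -0.6, -0.4]
gripper_width: 0.034
tool_pos: [0.526, 0.2583, -0.0081]
ft_force: [-3.1, -0.3, 5.3]
gripper_width: 0.0091
gripper_force: 58.8
tool_pos: [0.5259, 0.258, 0.0718]
ft_force: [-0.3, 0.1, -0.9]
gripper_width: 0.0094
gripper_force: 58.6
turn -0.002 then x -267.6 y 25.6 mm | z now 71.8 w 9.4 F [-0.3  0.1 -0.9] j7 -0.10 t 39.8
```

```bash
python3 -m handwheel '[{"xyz":[-38,3.7,0],"turn":0,"jaw":1},{"xyz":[-38,3.7,0],"turn":0,"jaw":1},{"xyz":[-38,3.7,0],"turn":0,"jaw":1},{"xyz":[-38,3.7,0],"turn":0,"jaw":1},{"xyz":[-38,3.7,0],"turn":0,"jaw":1},{"xyz":[-38,3.7,0],"turn":0,"jaw":1},{"xyz":[-38,3.7,0],"turn":0,"jaw":1},{"xyz":[0,0,0],"turn":0,"jaw":1},{"xyz":[0,0,0],"turn":0,"jaw":1},{"xyz":[0,0,0],"turn":0,"jaw":1}]' >/dev/null
python3 -m handwheel '[{"xyz":[0,0,10],"turn":0,"jaw":1},{"xyz":[0,0,0],"turn":0,"jaw":1},{"xyz":[0,0,0],"turn":0,"jaw":1}]' | grep -E 'pos|ft_|wid'
python3 -c "
from h import *
go(.552,-.0085,.002); nuts()"
```

```text
tool_pos: [0.5518, -0.0071, 0.0607]
ft_force: [0.4, -0.4, -0.9]
gripper_width: 0.0094
turn 0.001 then x -1.4 y 0.2 mm | z now 60.7 w 9.4 F [ 0.4 -0.4 -0.9] j7 0.39 t 41.0
[255.9 154.9] 14 [0.6468 0.0519]
[290.9 154.9] 14 [ 0.6471 -0.0714]
[255.9 167.6] 12 [0.6017 0.0518]
[254.4 179.8] 5 [0.5585 0.057 ]
[173.1 200.9] 36 [0.4857 0.3474]
[207.2 210.1] 34 [0.453  0.2249]
[202.4 222.1] 38 [0.4103 0.2418]
[166.9 225. ] 36 [0.3998 0.3682]
```

```bash
python3 -m handwheel '[{"xyz":[-2,0,10],"turn":0,"jaw":1},{"xyz":[0,0,9],"turn":0,"jaw":1},{"xyz":[0,0,3],"turn":0,"jaw":1},{"xyz":[0,0,3],"turn":0,"jaw":1},{"xyz":[0,0,3],"turn":0,"jaw":1},{"xyz":[0,0,3],"turn":0,"jaw":1},{"xyz":[0,0,0],"turn":0,"jaw":1}]' | grep -E 'pos|ft_|wid'
python3 -m handwheel '[{"xyz":[0,0,2],"turn":0,"jaw":1},{"xyz":[0,0,2],"turn":0,"jaw":1},{"xyz":[0,0,0],"turn":0,"jaw":1},{"xyz":[0,0,0],"turn":0,"jaw":1}]' | grep -E 'pos|ft_|wid'
python3 -m handwheel '[{"xyz":[0,0,1],"turn":0,"jaw":1},{"xyz":[0,0,0.5],"turn":0,"jaw":1},{"xyz":[0,0,0],"turn":0,"jaw":1},{"xyz":[0,0,0],"turn":0,"jaw":1}]' | grep -E 'pos|ft_|wid'
```

```text
tool_pos: [0.5529, -0.0101, 0.0309]
ft_force: [0.3, -0.0, 4.1]
gripper_width: 0.0093
tool_pos: [0.5526, -0.0101, 0.0263]
ft_force: [0.2, -0.4, 0.2]
gripper_width: 0.0093
tool_pos: [0.5524, -0.0099, 0.0248]
ft_force: [1.2, 0.2, 0.9]
gripper_width: 0.0094
```

```bash
python3 -m handwheel '[{"xyz":[0,0,1],"turn":0,"jaw":1},{"xyz":[0,0,1],"turn":0,"jaw":1},{"xyz":[0,0,0],"turn":0,"jaw":1},{"xyz":[0,0,0],"turn":0,"jaw":1}]' | grep -E 'pos|ft_|wid'
python3 -m handwheel '[{"xyz":[0,0,1],"turn":0,"jaw":1},{"xyz":[0,0,0],"turn":0,"jaw":1},{"xyz":[0,0,0],"turn":0,"jaw":1}]' | grep -E 'pos|ft_|wid'
python3 -m handwheel '[{"xyz":[0,0,-2],"turn":0,"jaw":0.4},{"xyz":[0,0,0],"turn":0,"jaw":0.3},{"xyz":[0,0,0],"turn":0,"jaw":0.3},{"xyz":[0,0,0],"turn":0,"jaw":0.3},{"xyz":[0,0,-20],"turn":0,"jaw":0.3},{"xyz":[0,0,-30],"turn":0,"jaw":0.3},{"xyz":[0,0,0],"turn":0,"jaw":0.3},{"xyz":[0,0,0],"turn":0,"jaw":0.3},{"xyz":[0,0,0],"turn":0,"jaw":0.3}]' | grep -E 'pos|ft_|wid'
python3 -c "
from h import *
c=nuts(); pick(c,(173.1,200.9),(207.2,210))"
```

```text
tool_pos: [0.5525, -0.0098, 0.0245]
ft_force: [-4.1, 1.0, 18.1]
gripper_width: 0.0093
tool_pos: [0.5526, -0.0098, 0.0244]
ft_force: [-6.5, 1.1, 27.0]
gripper_width: 0.009
tool_pos: [0.5515, -0.0097, 0.0729]
ft_force: [0.4, 0.4, 0.4]
gripper_width: 0.0299
[255.9 154.9] 14 [0.6468 0.0519]
[290.9 154.9] 14 [ 0.6471 -0.0714]
[256.2 167.8] 16 [0.6009 0.0509]
[255.2 180. ] 4 [0.5578 0.0541]
[173.1 200.9] 36 [0.4857 0.3474]
[207.2 210.1] 35 [0.4533 0.2251]
[202.3 222.2] 37 [0.41  0.242]
[166.9 225. ] 35 [0.3997 0.3679]
pipe [0.4691 0.2844] psi -0.257 len 0.126
turn 0.260 then x 263.5 y -154.5 mm | z now 72.8 w 30.3 F [0.1 1.1 0.5] j7 0.38 t 44.2
```

```bash
python3 -m handwheel '[{"xyz":[0,0,0],"turn":0.13,"jaw":0.2},{"xyz":[0,0,0],"turn":0.13,"jaw":0.2},{"xyz":[37.5,-22.1,0],"turn":0,"jaw":0.2},{"xyz":[37.5,-22.1,0],"turn":0,"jaw":0.2},{"xyz":[37.5,-22.1,0],"turn":0,"jaw":0.2},{"xyz":[37.5,-22.1,0],"turn":0,"jaw":0.2},{"xyz":[37.5,-22.1,0],"turn":0,"jaw":0.2},{"xyz":[37.5,-22.1,0],"turn":0,"jaw":0.2},{"xyz":[37.5,-22.1,0],"turn":0,"jaw":0.2},{"xyz":[0,0,0],"turn":0,"jaw":0.2}]' >/dev/null
python3 -m handwheel '[{"xyz":[0,0,25],"turn":0,"jaw":0.2},{"xyz":[0,0,20],"turn":0,"jaw":0.2},{"xyz":[0,0,0],"turn":0,"jaw":0.2},{"xyz":[0,0,0],"turn":0,"jaw":0.2},{"xyz":[0,0,0],"turn":0,"jaw":0.2}]' >/dev/null
python3 -c "
from h import *
go(.4691,.2844,-.257)"
```

```text
turn -0.002 then x 0.9 y -1.6 mm | z now 29.4 w 34.0 F [ 0.7 -0.5  0.1] j7 -0.34 t 45.8
```

```bash
python3 -m handwheel '[{"xyz":[0,-1,0],"turn":0,"jaw":0.2},{"xyz":[0,0,20],"turn":0,"jaw":0.2},{"xyz":[0,0,10],"turn":0,"jaw":0.2},{"xyz":[0,0,5],"turn":0,"jaw":0.2},{"xyz":[0,0,3],"turn":0,"jaw":0.2},{"xyz":[0,0,0],"turn":0,"jaw":0.2},{"xyz":[0,0,0],"turn":0,"jaw":0.2}]' | grep -E 'pos|ft_|wid'
python3 -m handwheel '[{"xyz":[0,0,0],"turn":0,"jaw":1},{"xyz":[0,0,0],"turn":0,"jaw":1},{"xyz":[0,0,0],"turn":0,"jaw":1},{"xyz":[0,0,0],"turn":0,"jaw":1},{"xyz":[0,0,0],"turn":0,"jaw":1},{"xyz":[0,0,0],"turn":0,"jaw":1}]' | grep -E 'pos|ft_|wid|force'
python3 -m handwheel '[{"xyz":[0,0,-5],"turn":0,"jaw":1},{"xyz":[0,0,-15],"turn":0,"jaw":1},{"xyz":[0,0,-30],"turn":0,"jaw":1},{"xyz":[0,0,-30],"turn":0,"jaw":1},{"xyz":[0,0,0],"turn":-0.13,"jaw":1},{"xyz":[0,0,0],"turn":-0.13,"jaw":1},{"xyz":[0,0,0],"turn":0,"jaw":1},{"xyz":[0,0,0],"turn":0,"jaw":1}]' | grep -E 'pos|ft_|wid|force'
python3 -c "
from h import *
go(.506,-.0095,.002)"
```

```text
tool_pos: [0.469, 0.2838, -0.0088]
ft_force: [-0.1, 0.4, 0.4]
gripper_width: 0.0341
tool_pos: [0.4689, 0.2839, -0.0087]
ft_force: [-1.1, -0.2, 5.4]
gripper_width: 0.0094
gripper_force: 58.7
tool_pos: [0.4688, 0.2836, 0.0713]
ft_force: [0.7, -0.1, -0.3]
gripper_width: 0.009
gripper_force: 58.6
turn -0.003 then x -293.2 y 36.6 mm | z now 71.3 w 9.0 F [ 0.7 -0.1 -0.3] j7 -0.18 t 47.9
```

```bash
python3 -m handwheel '[{"xyz":[-36.8,4.6,0],"turn":-0.003,"jaw":1},{"xyz":[-36.8,4.6,0],"turn":0,"jaw":1},{"xyz":[-36.8,4.6,0],"turn":0,"jaw":1},{"xyz":[-36.8,4.6,0],"turn":0,"jaw":1},{"xyz":[-36.8,4.6,0],"turn":0,"jaw":1},{"xyz":[-36.8,4.6,0],"turn":0,"jaw":1},{"xyz":[-36.8,4.6,0],"turn":0,"jaw":1},{"xyz":[-36.8,4.6,0],"turn":0,"jaw":1},{"xyz":[0,0,0],"turn":0,"jaw":1},{"xyz":[0,0,0],"turn":0,"jaw":1}]' >/dev/null
python3 -m handwheel '[{"xyz":[0,0,10],"turn":0,"jaw":1},{"xyz":[0,0,0],"turn":0,"jaw":1},{"xyz":[0,0,0],"turn":0,"jaw":1},{"xyz":[0,0,0],"turn":0,"jaw":1}]' | grep -E 'pos|ft_|wid'
python3 -c "
from h import *
go(.506,-.010,.002); nuts()"
```

```text
tool_pos: [0.5068, -0.0099, 0.0606]
ft_force: [0.6, 0.9, -0.2]
gripper_width: 0.0096
turn 0.004 then x -0.1 y -0.8 mm | z now 60.6 w 9.6 F [ 0.6  0.9 -0.2] j7 0.40 t 49.2
[255.9 154.9] 14 [0.6468 0.0519]
[290.9 154.9] 14 [ 0.6471 -0.0714]
[256. 168.] 15 [0.6002 0.0515]
[291. 168.] 15 [ 0.6005 -0.0715]
[256.6 181.1] 19 [0.554  0.0494]
[255.5 193. ] 16 [0.5121 0.0531]
[202.3 222.2] 37 [0.41  0.242]
[166.9 225.1] 37 [0.3996 0.3679]
```

```bash
python3 -m handwheel '[{"xyz":[0,0,10],"turn":0.004,"jaw":1},{"xyz":[0,0,9],"turn":0,"jaw":1},{"xyz":[0,0,3],"turn":0,"jaw":1},{"xyz":[0,0,3],"turn":0,"jaw":1},{"xyz":[0,0,3],"turn":0,"jaw":1},{"xyz":[0,0,3],"turn":0,"jaw":1},{"xyz":[0,0,0],"turn":0,"jaw":1}]' | grep -E 'pos|ft_|wid'
python3 -m handwheel '[{"xyz":[0,0,2],"turn":0,"jaw":1},{"xyz":[0,0,2],"turn":0,"jaw":1},{"xyz":[0,0,0],"turn":0,"jaw":1},{"xyz":[0,0,0],"turn":0,"jaw":1}]' | grep -E 'pos|ft_|wid'
python3 -m handwheel '[{"xyz":[0,0,1],"turn":0,"jaw":1},{"xyz":[0,0,0.5],"turn":0,"jaw":1},{"xyz":[0,0,0],"turn":0,"jaw":1},{"xyz":[0,0,0],"turn":0,"jaw":1}]' | grep -E 'pos|ft_|wid'
```

```text
tool_pos: [0.507, -0.0108, 0.03]
ft_force: [-1.5, -0.5, 3.1]
gripper_width: 0.0091
tool_pos: [0.5067, -0.0107, 0.0256]
ft_force: [-0.9, -0.6, -0.8]
gripper_width: 0.0096
tool_pos: [0.507, -0.0105, 0.0243]
ft_force: [-0.4, -0.2, -0.2]
gripper_width: 0.0093
```

```bash
python3 -m handwheel '[{"xyz":[0,0,1],"turn":0,"jaw":1},{"xyz":[0,0,1],"turn":0,"jaw":1},{"xyz":[0,0,0],"turn":0,"jaw":1},{"xyz":[0,0,0],"turn":0,"jaw":1}]' | grep -E 'pos|ft_|wid'
python3 -m handwheel '[{"xyz":[0,0,0.5],"turn":0,"jaw":1},{"xyz":[0,0,0],"turn":0,"jaw":1},{"xyz":[0,0,0],"turn":0,"jaw":1}]' | grep -E 'pos|ft_|wid'
python3 -m handwheel '[{"xyz":[0,0,-2],"turn":0,"jaw":0.4},{"xyz":[0,0,0],"turn":0,"jaw":0.3},{"xyz":[0,0,0],"turn":0,"jaw":0.3},{"xyz":[0,0,0],"turn":0,"jaw":0.3},{"xyz":[0,0,-20],"turn":0,"jaw":0.3},{"xyz":[0,0,-30],"turn":0,"jaw":0.3},{"xyz":[0,0,0],"turn":0,"jaw":0.3},{"xyz":[0,0,0],"turn":0,"jaw":0.3},{"xyz":[0,0,0],"turn":0,"jaw":0.3}]' | grep -E 'pos|ft_|wid'
python3 -c "
from h import *
c=nuts(); pick(c,(166.9,225.1),(202.3,222.2))"
```

```text
tool_pos: [0.5071, -0.0104, 0.024]
ft_force: [-7.0, 0.5, 20.1]
gripper_width: 0.0092
tool_pos: [0.5072, -0.0105, 0.0239]
ft_force: [-7.3, 0.4, 26.6]
gripper_width: 0.0098
tool_pos: [0.5062, -0.0104, 0.073]
ft_force: [-0.6, 1.3, 0.2]
gripper_width: 0.03
[256. 155.] 15 [0.6463 0.0516]
[290.9 154.9] 14 [ 0.6471 -0.0714]
[256. 168.] 15 [0.6002 0.0515]
[291. 168.] 15 [ 0.6005 -0.0715]
[256.3 181.3] 16 [0.5532 0.0503]
[255.9 193.9] 14 [0.5091 0.0516]
[202.3 222.2] 37 [0.41  0.242]
[166.9 225. ] 35 [0.3997 0.3679]
pipe [0.4043 0.3033] psi 0.084 len 0.126
turn -0.083 then x 321.2 y -75.0 mm | z now 72.9 w 29.8 F [-0.2  0.4  0.3] j7 0.38 t 52.5
```

```bash
python3 -m handwheel '[{"xyz":[0,0,0],"turn":-0.083,"jaw":0.2},{"xyz":[40,-9.5,0],"turn":0,"jaw":0.2},{"xyz":[40,-9.5,0],"turn":0,"jaw":0.2},{"xyz":[40,-9.5,0],"turn":0,"jaw":0.2},{"xyz":[40,-9.5,0],"turn":0,"jaw":0.2},{"xyz":[40,-9.5,0],"turn":0,"jaw":0.2},{"xyz":[40,-9.5,0],"turn":0,"jaw":0.2},{"xyz":[40,-9.5,0],"turn":0,"jaw":0.2},{"xyz":[40,-9.5,0],"turn":0,"jaw":0.2},{"xyz":[0,0,0],"turn":0,"jaw":0.2}]' >/dev/null
python3 -m handwheel '[{"xyz":[0,0,25],"turn":0,"jaw":0.2},{"xyz":[0,0,20],"turn":0,"jaw":0.2},{"xyz":[0,0,0],"turn":0,"jaw":0.2},{"xyz":[0,0,0],"turn":0,"jaw":0.2},{"xyz":[0,0,0],"turn":0,"jaw":0.2}]' >/dev/null
python3 -c "
from h import *
go(.4043,.3033,.084)"
```

```text
turn -0.001 then x 1.7 y -0.6 mm | z now 29.4 w 33.8 F [ 0.5 -0.3  0.3] j7 -0.16 t 54.0
```

```bash
python3 -m handwheel '[{"xyz":[1.5,0,0],"turn":0,"jaw":0.2},{"xyz":[0,0,20],"turn":0,"jaw":0.2},{"xyz":[0,0,10],"turn":0,"jaw":0.2},{"xyz":[0,0,5],"turn":0,"jaw":0.2},{"xyz":[0,0,3],"turn":0,"jaw":0.2},{"xyz":[0,0,0],"turn":0,"jaw":0.2},{"xyz":[0,0,0],"turn":0,"jaw":0.2}]' | grep -E 'pos|ft_|wid'
python3 -m handwheel '[{"xyz":[0,0,0],"turn":0,"jaw":1},{"xyz":[0,0,0],"turn":0,"jaw":1},{"xyz":[0,0,0],"turn":0,"jaw":1},{"xyz":[0,0,0],"turn":0,"jaw":1},{"xyz":[0,0,0],"turn":0,"jaw":1},{"xyz":[0,0,0],"turn":0,"jaw":1}]' | grep -E 'pos|ft_|wid|force'
python3 -m handwheel '[{"xyz":[0,0,-5],"turn":0,"jaw":1},{"xyz":[0,0,-15],"turn":0,"jaw":1},{"xyz":[0,0,-30],"turn":0,"jaw":1},{"xyz":[0,0,-30],"turn":0,"jaw":1},{"xyz":[0,0,0],"turn":0.083,"jaw":1},{"xyz":[0,0,0],"turn":0,"jaw":1},{"xyz":[0,0,0],"turn":0,"jaw":1},{"xyz":[0,0,0],"turn":0,"jaw":1}]' | grep -E 'pos|ft_|wid|force'
python3 -c "
from h import *
go(.460,-.0095,.002)"
```

```text
tool_pos: [0.4044, 0.3035, -0.0089]
ft_force: [0.8, 0.5, 0.4]
gripper_width: 0.0342
tool_pos: [0.4043, 0.3036, -0.0088]
ft_force: [-1.7, -0.5, 6.3]
gripper_width: 0.0094
gripper_force: 58.7
tool_pos: [0.4037, 0.3032, 0.0705]
ft_force: [0.8, -0.5, -0.4]
gripper_width: 0.0093
gripper_force: 58.8
turn 0.000 then x -312.8 y 55.7 mm | z now 70.5 w 9.3 F [ 0.8 -0.5 -0.4] j7 -0.28 t 56.0
```

```bash
python3 -m handwheel '[{"xyz":[-39.2,7,0],"turn":0,"jaw":1},{"xyz":[-39.2,7,0],"turn":0,"jaw":1},{"xyz":[-39.2,7,0],"turn":0,"jaw":1},{"xyz":[-39.2,7,0],"turn":0,"jaw":1},{"xyz":[-39.2,7,0],"turn":0,"jaw":1},{"xyz":[-39.2,7,0],"turn":0,"jaw":1},{"xyz":[-39.2,7,0],"turn":0,"jaw":1},{"xyz":[-39.2,7,0],"turn":0,"jaw":1},{"xyz":[0,0,0],"turn":0,"jaw":1},{"xyz":[0,0,0],"turn":0,"jaw":1}]' >/dev/null
python3 -m handwheel '[{"xyz":[0,0,10],"turn":0,"jaw":1},{"xyz":[0,0,0],"turn":0,"jaw":1},{"xyz":[0,0,0],"turn":0,"jaw":1},{"xyz":[0,0,0],"turn":0,"jaw":1}]' | grep -E 'pos|ft_|wid'
python3 -c "
from h import *
go(.460,-.010,.002); nuts()"
```

```text
tool_pos: [0.4603, -0.0094, 0.0606]
ft_force: [-1.2, 0.5, -1.4]
gripper_width: 0.0094
turn 0.000 then x -0.6 y -0.3 mm | z now 60.6 w 9.4 F [-1.2  0.5 -1.4] j7 0.40 t 57.5
[255.9 154.9] 14 [0.6468 0.0519]
[290.9 154.9] 14 [ 0.6471 -0.0714]
[256. 168.] 15 [0.6002 0.0515]
[291.1 168.1] 14 [ 0.6    -0.0717]
[256.2 181.3] 15 [0.5534 0.0507]
[291.4 181.2] 16 [ 0.5537 -0.0726]
[255.7 193.9] 14 [0.5089 0.0523]
[255.7 207. ] 18 [0.4631 0.0524]
```

```bash
python3 -m handwheel '[{"xyz":[0,0,10],"turn":0,"jaw":1},{"xyz":[0,0,9],"turn":0,"jaw":1},{"xyz":[0,0,3],"turn":0,"jaw":1},{"xyz":[0,0,3],"turn":0,"jaw":1},{"xyz":[0,0,3],"turn":0,"jaw":1},{"xyz":[0,0,3],"turn":0,"jaw":1},{"xyz":[0,0,0],"turn":0,"jaw":1}]' | grep -E 'pos|ft_|wid'
python3 -m handwheel '[{"xyz":[0,0,2],"turn":0,"jaw":1},{"xyz":[0,0,2],"turn":0,"jaw":1},{"xyz":[0,0,0],"turn":0,"jaw":1},{"xyz":[0,0,0],"turn":0,"jaw":1}]' | grep -E 'pos|ft_|wid'
python3 -m handwheel '[{"xyz":[0,0,1],"turn":0,"jaw":1},{"xyz":[0,0,0.5],"turn":0,"jaw":1},{"xyz":[0,0,0],"turn":0,"jaw":1},{"xyz":[0,0,0],"turn":0,"jaw":1}]' | grep -E 'pos|ft_|wid'
```

```text
tool_pos: [0.4608, -0.0103, 0.0299]
ft_force: [-0.2, 0.4, 1.1]
gripper_width: 0.0091
tool_pos: [0.4606, -0.0103, 0.0256]
ft_force: [1.1, -0.5, -1.9]
gripper_width: 0.0092
tool_pos: [0.4604, -0.0101, 0.0243]
ft_force: [0.6, 0.3, -1.5]
gripper_width: 0.0093
```

```bash
python3 -m handwheel '[{"xyz":[0,0,1],"turn":0,"jaw":1},{"xyz":[0,0,1],"turn":0,"jaw":1},{"xyz":[0,0,0],"turn":0,"jaw":1},{"xyz":[0,0,0],"turn":0,"jaw":1}]' | grep -E 'pos|ft_|wid'
python3 -m handwheel '[{"xyz":[0,0,0.5],"turn":0,"jaw":1},{"xyz":[0,0,0],"turn":0,"jaw":1},{"xyz":[0,0,0],"turn":0,"jaw":1}]' | grep -E 'pos|ft_|wid'
python3 -m handwheel '[{"xyz":[0,0,-2],"turn":0,"jaw":0.4},{"xyz":[0,0,0],"turn":0,"jaw":0.3},{"xyz":[0,0,0],"turn":0,"jaw":0.3},{"xyz":[0,0,0],"turn":0,"jaw":0.3},{"xyz":[0,0,-20],"turn":0,"jaw":0.3},{"xyz":[0,0,-40],"turn":0,"jaw":0.3},{"xyz":[0,0,-40],"turn":0,"jaw":0},{"xyz":[-40,0,0],"turn":0,"jaw":0},{"xyz":[-40,0,0],"turn":0,"jaw":0},{"xyz":[-40,0,0],"turn":0,"jaw":0}]' >/dev/null
python3 -m handwheel '[{"xyz":[-40,0,0],"turn":0,"jaw":0},{"xyz":[-40,0,0],"turn":0,"jaw":0},{"xyz":[0,0,0],"turn":0,"jaw":0},{"xyz":[0,0,0],"turn":0,"jaw":0},{"xyz":[0,0,0],"turn":0,"jaw":0}]' | grep -E 'pos|ft_|wid'
python3 -c "
from h import *
c=nuts(); crop(c,240,135,345,230,7,'pics/t9.png')
s=bot.camera('side'); crop(s,190,140,310,220,6,'pics/s9.png')
h,sa,v=hsv(c);m=(v<60);k=np.zeros_like(m);k[172:192,320:345]=1
print('grip',[(b,st.tolist(),plane(c,b,.05).round(4)) for b,st in blobs(m&k,15)])
go(.5525,-.2076,.002)"
```

```text
tool_pos: [0.4605, -0.01, 0.0238]
ft_force: [-5.9, 0.6, 23.8]
gripper_width: 0.0095
tool_pos: [0.4606, -0.01, 0.0238]
ft_force: [-8.2, 0.7, 30.1]
gripper_width: 0.0093
tool_pos: [0.4605, -0.2089, 0.1233]
ft_force: [-0.6, 0.3, 0.7]
gripper_width: 0.0428
[256.  154.5] 12 [0.6481 0.0516]
[290.9 154.9] 14 [ 0.6471 -0.0714]
[256. 168.] 15 [0.6002 0.0515]
[291.1 168.1] 14 [ 0.6    -0.0717]
[256.1 181.1] 14 [0.5538 0.0512]
[291.6 181.5] 13 [ 0.5527 -0.0734]
[255.5 194. ] 16 [0.5086 0.0531]
[291. 194.] 15 [ 0.5089 -0.0711]
[255.7 207.3] 15 [0.462  0.0522]
[291.  207.3] 13 [ 0.4623 -0.0709]
grip [(array([334.27659574, 184.82978723]), [324, 179, 21, 13, 94], array([[ 0.541 , -0.2224,  0.05  ]]))]
turn 0.001 then x 0.7 y 91.7 mm | z now 123.5 w 42.5 F [-0.3 -0.9  0.2] j7 0.75 t 61.3
```

View pics/t9.png

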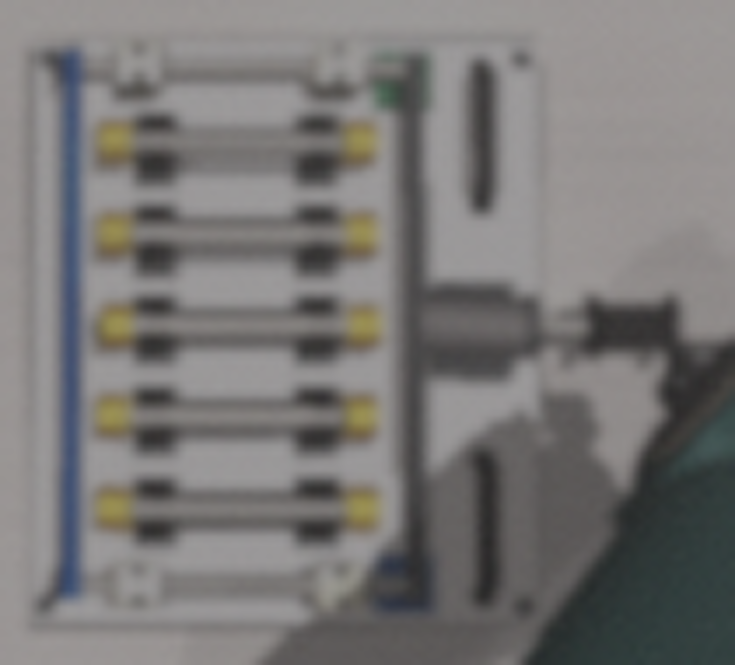

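View pics/s9.png

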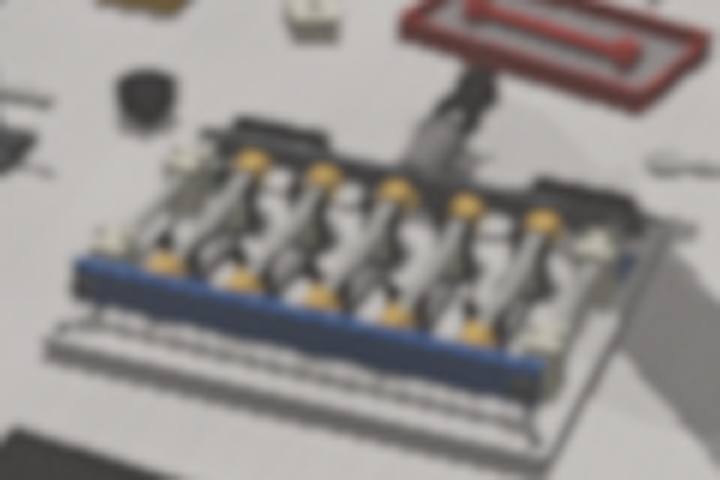

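All five pipes sit level in their clips, with nut pairs at crop rows 141, 233, 326, 416 and 509. The master lies flat in the tray, and the grip flanges are at crop x≈592 and 668, row 326. Going to the grip.

```bash
python3 -m handwheel '[{"xyz":[0,30,0],"turn":0,"jaw":-0.2},{"xyz":[0,31,0],"turn":0,"jaw":-0.2},{"xyz":[0,31,0],"turn":0,"jaw":-0.2},{"xyz":[0,0,20],"turn":0,"jaw":-0.2},{"xyz":[0,0,20],"turn":0,"jaw":-0.2},{"xyz":[0,0,20],"turn":0,"jaw":-0.2},{"xyz":[0,0,0],"turn":0,"jaw":-0.2},{"xyz":[0,0,0],"turn":0,"jaw":-0.2},{"xyz":[0,0,0],"turn":0,"jaw":-0.2}]' | grep -E 'pos|ft_|wid'
python3 -c "
from h import *
go(.5525,-.209,.002)"
```

```text
tool_pos: [0.5535, -0.2099, 0.0649]
ft_force: [-0.5, -0.3, -0.4]
gripper_width: 0.0511
turn -0.000 then x 0.9 y -1.0 mm | z now 64.9 w 51.1 F [-0.5 -0.3 -0.4] j7 0.76 t 62.2
```

```bash
python3 -m handwheel '[{"xyz":[0.5,-0.5,15],"turn":0,"jaw":-0.2},{"xyz":[0,0,12],"turn":0,"jaw":-0.2},{"xyz":[0,0,12],"turn":0,"jaw":-0.2},{"xyz":[0,0,8],"turn":0,"jaw":-0.2},{"xyz":[0,0,0],"turn":0,"jaw":-0.2},{"xyz":[0,0,0],"turn":0,"jaw":-0.2}]' | grep -E 'pos|ft_|wid'
python3 -m handwheel '[{"xyz":[0,0,0],"turn":0,"jaw":1},{"xyz":[0,0,0],"turn":0,"jaw":1},{"xyz":[0,0,0],"turn":0,"jaw":1},{"xyz":[0,0,0],"turn":0,"jaw":1},{"xyz":[0,0,0],"turn":0,"jaw":1},{"xyz":[0,0,0],"turn":0,"jaw":1},{"xyz":[0,0,0],"turn":0,"jaw":1}]' | grep -E 'pos|ft_|wid|force'
```

```text
tool_pos: [0.552, -0.2098, 0.0165]
ft_force: [0.4, -0.3, 0.1]
gripper_width: 0.0512
tool_pos: [0.5526, -0.2098, 0.0174]
ft_force: [-0.2, 0.8, 5.7]
gripper_width: 0.0208
gripper_force: 59.5
```

```bash
python3 -m handwheel '[{"xyz":[-2,0,0],"turn":0,"jaw":1},{"xyz":[-2,0,0],"turn":0,"jaw":1},{"xyz":[-2,0,0],"turn":0,"jaw":1},{"xyz":[-2,0,0],"turn":0,"jaw":1},{"xyz":[-2,0,0],"turn":0,"jaw":1},{"xyz":[0,0,0],"turn":0,"jaw":1},{"xyz":[0,0,0],"turn":0,"jaw":1}]' | grep -E 'pos|ft_|wid'
python3 -m handwheel '[{"xyz":[-2,0,0],"turn":0,"jaw":1},{"xyz":[-2,0,0],"turn":0,"jaw":1},{"xyz":[-2,0,0],"turn":0,"jaw":1},{"xyz":[-2,0,0],"turn":0,"jaw":1},{"xyz":[0,0,0],"turn":0,"jaw":1},{"xyz":[0,0,0],"turn":0,"jaw":1},{"xyz":[0,0,0],"turn":0,"jaw":1}]' | grep -E 'pos|ft_|wid'
```

```text
tool_pos: [0.5526, -0.219, 0.0174]
ft_force: [-1.2, 2.5, 6.5]
gripper_width: 0.0207
tool_pos: [0.5526, -0.2258, 0.0173]
ft_force: [-1.8, 4.5, 8.2]
gripper_width: 0.0209
```

```bash
python3 -m handwheel '[{"xyz":[-2,0,0],"turn":0,"jaw":1},{"xyz":[-2,0,0],"turn":0,"jaw":1},{"xyz":[-2,0,0],"turn":0,"jaw":1},{"xyz":[-2,0,0],"turn":0,"jaw":1},{"xyz":[0,0,0],"turn":0,"jaw":1},{"xyz":[0,0,0],"turn":0,"jaw":1},{"xyz":[0,0,0],"turn":0,"jaw":1}]' | grep -E 'pos|ft_|wid'
python3 -c "
from h import *
c=nuts()
h,sa,v=hsv(c);m=(h>98)&(h<125)&(sa>60);k=np.zeros_like(m);k[140:225,245:262]=1
ys,xs=np.nonzero(m&k);w=(sa-40)[ys,xs];print('bar col',np.average(xs,weights=w),len(xs))
im=c['image'][150:212,244:262].astype(float);b=(im[...,2]-im[...,0]).mean(0);print((b).round(0))
"
```

```text
tool_pos: [0.5526, -0.2327, 0.0173]
ft_force: [-1.7, 6.7, 9.3]
gripper_width: 0.0208
[256.  154.7] 13 [0.6474 0.0516]
[290.9 154.9] 14 [ 0.6471 -0.0714]
[256. 168.] 15 [0.6002 0.0515]
[291.1 168.1] 14 [ 0.6    -0.0717]
[256.1 181.1] 14 [0.5538 0.0512]
[291.6 181.5] 13 [ 0.5527 -0.0734]
[255.9 193.9] 14 [0.5091 0.0516]
[291.2 194.1] 17 [ 0.5087 -0.0719]
[255.9 207.1] 14 [0.4626 0.0515]
[291.3 207.2] 16 [ 0.4627 -0.072 ]
bar col 251.7232215862633 163
[ -3.  -2.  -1.  -1.  -2.  -1.   7.  31.  45.  21. -13. -29. -31. -28.
 -19.  -9.  -3.  -3.]
```

Yoke ≈8 mm (bar on the pipe ends) and gauge ≈14.5 mm, which agrees with the 6.7 N. I continue by force toward about 10.3 N (25.5 mm).

```bash
python3 -m handwheel '[{"xyz":[-2,0,0],"turn":0,"jaw":1},{"xyz":[-2,0,0],"turn":0,"jaw":1},{"xyz":[-2,0,0],"turn":0,"jaw":1},{"xyz":[-2,0,0],"turn":0,"jaw":1},{"xyz":[0,0,0],"turn":0,"jaw":1},{"xyz":[0,0,0],"turn":0,"jaw":1},{"xyz":[0,0,0],"turn":0,"jaw":1}]' | grep -E 'pos|ft_|wid'
python3 -c "
from h import *
print([bot.state()['ft_force'].round(2)])
c=bot.camera('top');im=c['image'][150:212,244:262].astype(float);b=(im[...,2]-im[...,0]).mean(0);print((b).round(0))
"
```

```text
tool_pos: [0.5526, -0.2396, 0.0173]
ft_force: [-2.6, 10.3, 10.8]
gripper_width: 0.0212
[array([-2.65, 10.27, 10.83])]
[ -3.  -2.  -1.  -1.  -2.  -1.   7.  31.  45.  21. -13. -29. -31. -28.
 -20.  -9.  -3.  -3.]
```

```bash
python3 -m handwheel '[{"xyz":[-1.5,0,0],"turn":0,"jaw":1},{"xyz":[-1.5,0,0],"turn":0,"jaw":1},{"xyz":[0,0,0],"turn":0,"jaw":1},{"xyz":[0,0,0],"turn":0,"jaw":1},{"xyz":[0,0,0],"turn":0,"jaw":1}]' | grep -E 'pos|ft_|wid'
python3 -c "
from h import *
c=bot.camera('top');im=c['image'].astype(int)
crop(c,295,160,355,205,12,'pics/t10.png')
g=im[...,1]-(im[...,0]+im[...,2])/2; print(g[178:186,310:332].mean(0).round(0)); r=im[...,0]-im[...,1];print(r[178:186,310:332].mean(0).round(0))
"
```

```text
tool_pos: [0.5526, -0.2421, 0.0172]
ft_force: [-3.0, 9.9, 11.6]
gripper_width: 0.0208
[-1. -2. -1. -1. -1. -1. -1. -1.  0.  4.  8. 10.  7.  3.  0.  0.  1.  1.
  2.  3.  2.  4.]
[  2.   3.   2.   2.   2.   2.   2.   1.   0.  -3.  -8. -10.  -6.  -2.
   0.   1.  -1.  -2.  -3.  -4.  -5.  -6.]
```

View pics/t10.png

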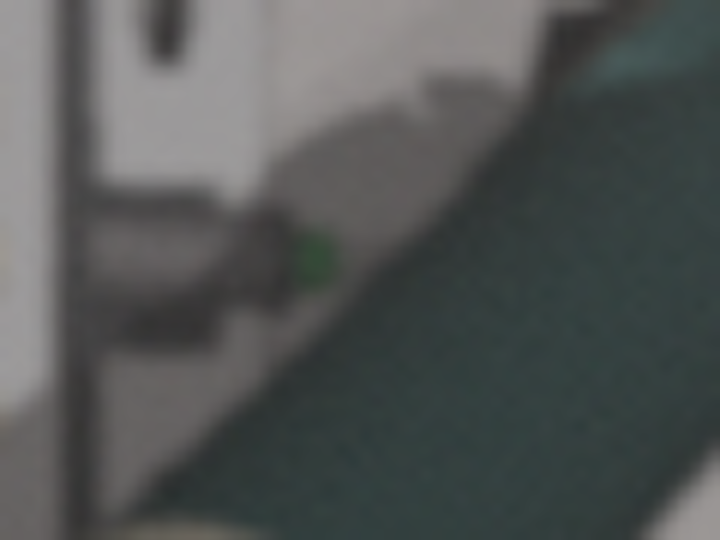

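The whole green ring shows just outside the barrel mouth (crop (295–337, 258)), with no red. That puts the gauge at about 24 mm. I draw 1.5 mm more and hold.

```bash
python3 -m handwheel '[{"xyz":[-1.5,0,0],"turn":0,"jaw":1},{"xyz":[0,0,0],"turn":0,"jaw":1},{"xyz":[0,0,0],"turn":0,"jaw":1},{"xyz":[0,0,0],"turn":0,"jaw":1},{"xyz":[0,0,0],"turn":0,"jaw":1},{"xyz":[0,0,0],"turn":0,"jaw":1},{"xyz":[0,0,0],"turn":0,"jaw":1},{"xyz":[0,0,0],"turn":0,"jaw":1},{"xyz":[0,0,0],"turn":0,"jaw":1},{"xyz":[0,0,0],"turn":0,"jaw":1}]' | grep -E 'pos|ft_|wid'
python3 -c "
from h import *
c=bot.camera('top');im=c['image'].astype(int)
g=im[...,1]-(im[...,0]+im[...,2])/2; print(g[178:186,312:330].mean(0).round(0)); r=im[...,0]-im[...,1];print(r[178:186,312:330].mean(0).round(0))
im=c['image'][150:212,244:262].astype(float);b=(im[...,2]-im[...,0]).mean(0);print((b).round(0))"
python3 -m handwheel '[{"xyz":[0,0,0],"turn":0,"jaw":1},{"xyz":[0,0,0],"turn":0,"jaw":1},{"xyz":[0,0,0],"turn":0,"jaw":1},{"xyz":[0,0,0],"turn":0,"jaw":1},{"xyz":[0,0,0],"turn":0,"jaw":1},{"xyz":[0,0,0],"turn":0,"jaw":1},{"xyz":[0,0,0],"turn":0,"jaw":1},{"xyz":[0,0,0],"turn":0,"jaw":1},{"xyz":[0,0,0],"turn":0,"jaw":1},{"xyz":[0,0,0],"turn":0,"jaw":1}]' | grep -E 'pos|ft_|wid'
python3 -m handwheel '[{"xyz":[0,0,0],"turn":0,"jaw":1},{"xyz":[0,0,0],"turn":0,"jaw":1},{"xyz":[0,0,0],"turn":0,"jaw":1},{"xyz":[0,0,0],"turn":0,"jaw":1},{"xyz":[0,0,0],"turn":0,"jaw":1},{"xyz":[0,0,0],"turn":0,"jaw":1},{"xyz":[0,0,0],"turn":0,"jaw":1},{"xyz":[0,0,0],"turn":0,"jaw":1},{"xyz":[0,0,0],"turn":0,"jaw":1},{"xyz":[0,0,0],"turn":0,"jaw":1}]' | grep -E 'pos|ft_|wid'
```

```text
tool_pos: [0.5526, -0.2434, 0.0173]
ft_force: [-2.7, 11.0, 12.5]
gripper_width: 0.0209
[-1. -1. -1. -1. -1. -1. -0.  2.  6.  9.  8.  4.  1. -0.  1.  1.  2.  3.]
[ 2.  2.  2.  2.  2.  1.  0. -2. -6. -9. -8. -4. -0.  1. -0. -1. -2. -4.]
[ -3.  -2.  -1.  -1.  -2.  -1.   6.  31.  45.  21. -13. -29. -31. -28.
 -20.  -9.  -3.  -2.]
tool_pos: [0.5526, -0.2434, 0.0173]
ft_force: [-2.7, 10.8, 12.1]
gripper_width: 0.0212
tool_pos: [0.5527, -0.2434, 0.0173]
ft_force: [-2.6, 11.2, 11.2]
gripper_width: 0.0211
```

Held for over 3 s at about 11 N with the bar and pipes unmoved. Easing back at 20 mm/s.

```bash
python3 -m handwheel '[{"xyz":[2,0,0],"turn":0,"jaw":1},{"xyz":[2,0,0],"turn":0,"jaw":1},{"xyz":[2,0,0],"turn":0,"jaw":1},{"xyz":[2,0,0],"turn":0,"jaw":1},{"xyz":[2,0,0],"turn":0,"jaw":1},{"xyz":[2,0,0],"turn":0,"jaw":1},{"xyz":[2,0,0],"turn":0,"jaw":1},{"xyz":[2,0,0],"turn":0,"jaw":1},{"xyz":[2,0,0],"turn":0,"jaw":1},{"xyz":[2,0,0],"turn":0,"jaw":1}]' | grep -E 'pos|ft_|wid'
python3 -m handwheel '[{"xyz":[2,0,0],"turn":0,"jaw":1},{"xyz":[2,0,0],"turn":0,"jaw":1},{"xyz":[2,0,0],"turn":0,"jaw":1},{"xyz":[2,0,0],"turn":0,"jaw":1},{"xyz":[2,0,0],"turn":0,"jaw":1},{"xyz":[2,0,0],"turn":0,"jaw":1},{"xyz":[2,0,0],"turn":0,"jaw":1},{"xyz":[2,0,0],"turn":0,"jaw":1},{"xyz":[1.5,0,0],"turn":0,"jaw":1},{"xyz":[0,0,0],"turn":0,"jaw":1}]' | grep -E 'pos|ft_|wid'
python3 -m handwheel '[{"xyz":[1,0,0],"turn":0,"jaw":1},{"xyz":[0,0,0],"turn":0,"jaw":1},{"xyz":[0,0,0],"turn":0,"jaw":1},{"xyz":[0,0,0],"turn":0,"jaw":1}]' | grep -E 'pos|ft_|wid'
```

```text
tool_pos: [0.5526, -0.226, 0.0173]
ft_force: [-0.2, 4.3, 8.0]
gripper_width: 0.0211
tool_pos: [0.5526, -0.2101, 0.0174]
ft_force: [-1.0, 0.8, 6.3]
gripper_width: 0.0211
tool_pos: [0.5526, -0.2097, 0.0174]
ft_force: [-0.2, 0.3, 5.7]
gripper_width: 0.0211
```

```bash
python3 -m handwheel '[{"xyz":[0,0,0],"turn":0,"jaw":0.3},{"xyz":[0,0,0],"turn":0,"jaw":0},{"xyz":[0,0,0],"turn":0,"jaw":-0.2},{"xyz":[0,0,0],"turn":0,"jaw":-0.2},{"xyz":[0,0,0],"turn":0,"jaw":-0.2},{"xyz":[0,0,-15],"turn":0,"jaw":-0.2},{"xyz":[0,0,-30],"turn":0,"jaw":-0.2},{"xyz":[0,0,-40],"turn":0,"jaw":-0.2},{"xyz":[0,0,-40],"turn":0,"jaw":-0.2},{"xyz":[0,0,0],"turn":0,"jaw":-0.2}]' | grep -E 'pos|ft_|wid'
python3 -m handwheel '[{"xyz":[-30,-40,0],"turn":0,"jaw":-0.2},{"xyz":[-30,-40,0],"turn":0,"jaw":-0.2},{"xyz":[-30,-20,0],"turn":0,"jaw":-0.2},{"xyz":[0,0,0],"turn":0,"jaw":-0.2},{"xyz":[0,0,0],"turn":0,"jaw":-0.2},{"xyz":[0,0,0],"turn":0,"jaw":-0.2}]' | grep -E 'pos|ft_|wid'
python3 -c "
from h import *
c=nuts();crop(c,240,130,400,230,5,'pics/t11.png')
im=c['image'][150:212,244:262].astype(float);b=(im[...,2]-im[...,0]).mean(0);print((b).round(0))"
```

```text
tool_pos: [0.5554, -0.2116, 0.1482]
ft_force: [0.0, -0.2, 0.2]
gripper_width: 0.0513
tool_pos: [0.453, -0.2987, 0.1419]
ft_force: [-0.2, -0.0, 1.0]
gripper_width: 0.0515
[256.  154.7] 13 [0.6474 0.0516]
[290.9 154.9] 14 [ 0.6471 -0.0714]
[256. 168.] 15 [0.6002 0.0515]
[291. 168.] 13 [ 0.6005 -0.0715]
[256.1 181.1] 14 [0.5538 0.0512]
[291.5 181.7] 12 [ 0.5522 -0.073 ]
[255.7 193.8] 16 [0.5093 0.0524]
[290.9 194.1] 14 [ 0.5084 -0.0709]
[255.7 207.3] 15 [0.462  0.0522]
[291.  207.5] 12 [ 0.4616 -0.0709]
[ -3.  -2.  -2.  -1.   9.  37.  43.  20.   2.  -8. -21. -29. -31. -28.
 -19.  -9.  -3.  -3.]
```

View pics/t11.png

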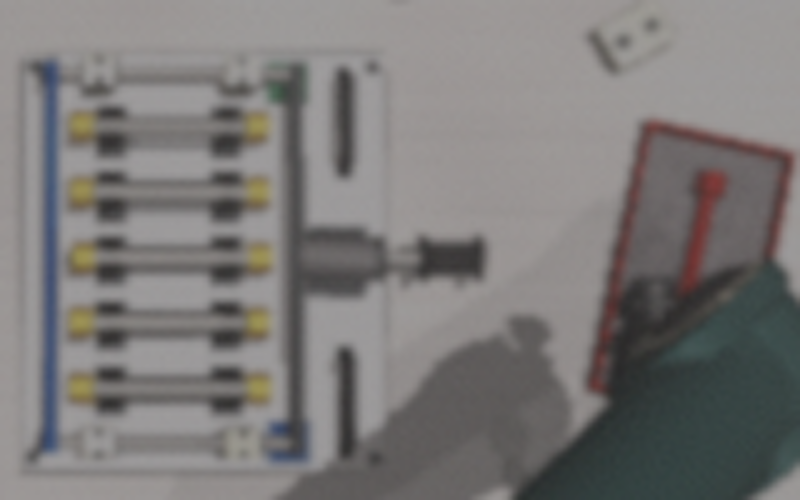

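Everything is home: the yoke bar is back at column 249.5, the grip flanges are at their starting columns, the five pipes are seated, the master is in the tray and the arm is clear. Handing in.

```bash
python3 -c "
from plant import bot
print(bot.job_done(), bot.state()['time_s'])"
```

```text
the job is handed in; nothing more can be done
the job is handed in; nothing more can be done
```

The job is handed in, with no verdict returned: the master lies in its tray, all five steel pipes are clipped home, and the gauge was held at about 25 mm (estimated) for over 2 s with no red ring seen, then eased back home.

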